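# Clamp a chromatography column in the cam vise for a frit change

## Robot

A 6-joint arm with a two-finger parallel gripper is mounted at the origin on the work surface. World frame = base frame: x ahead of the robot, y to its left, z up, the work surface at z = 0. Lengths are in m, angles in degrees, forces in N, time in s.
With the tool pointing down it reaches from about 0.35 to 0.975 m from the base axis. Payload 17.4 kg.
Tool frame: the origin (TCP) lies midway between the tips of the shut fingers; the grasp point (between the pads) lies 19 mm behind it; y points along the fingers, x is the direction in which the jaws open and shut, and the axes are right-handed (so a half turn about y gives the same grasp; the last joint's range is limited). The gripper opens to 85 mm and grips with 20 to 120 N. Pads are 22 mm wide; open, the fingers measure 114 mm over their backs; the gripper's body (76 mm by 85 mm) begins 54 mm behind the grasp point. The pads swing forward as they close: fully open they stand 13 mm farther back than shut.
Start: joints at [66.188, 6.646, 82.598, -0, 90.757, -2.166], TCP at [0.249, 0.627, 0.231] pointing down, gripper open.
Joint ranges: [-162.19, 162.19], [-47.58, 125.68], [4.15, 143.07], [-65.23, 245.23], [0.69, 171.88], [-170.13, 170.13]. Speed limits (degrees/s): [108.29, 108.29, 127.2, 180, 180, 180].

## Interface

Orientations are given as a 3x3 rotation matrix whose columns are the frame's x, y, z axes.
In Python, from bench import bot, optics gives the robot as it stands. The module is installed in compiled form; this text tells all that it offers.
- The arm moves only by the tool send_rows, never from a script. Its argument "targets" is a list of rows, each an object of numbers: "tx", "ty", "tz": the shift along the tool's x, y, z in mm; "rx", "ry", "rz": the turn, a rotation vector about the tool's x, y, z in degrees. A call has exactly 5 rows; each row shifts and turns the commanded pose from where the row before left it, along the tool's axes as they then stand; what a row does not reach is not made up. A row lasts 1/10 s, in which the tool goes at most 50 mm and 8.59 degrees, less where a joint would pass 70% of its speed; a pose out of reach is approached as far as the arm can. A call is refused whole if a number of a shift passes 50 or a number of a turn 8.59, either way. A call with a gripper value outside its range is refused whole. "gripper" is the opening, from 0 (shut) to 1 (fully open), set as the call begins (left out, the last holds). The fingers move at their own pace and stop on an object; "squeeze" is the grip in N (left out, the last holds). Time passes only in rows, so rows that do not move let the fingers close, or fill a call up. It gives the time, the measured TCP pose, the force and the opening at its end, in the units of the state.
- bot.observe(): the state, without advancing time (a new reading comes with each control period).
- optics.snapshot(name): name is "scene" or "side" or "wrist"; returns the picture (420x560x3 uint8, red, green, blue); there is no depth.
- optics.camera_info(name): a dict with "mtx" (3x3 intrinsics, pixels), "rvec" (rotation vector, rad) and "tvec" (3), from world to camera coordinates, as OpenCV has them. Camera axes: x right, y down, z forward; pixel columns grow to the right and rows downward; lengths in m; the calibration is good to about 2 mm. A picture is of the moment at which its call begins: read the wrist's pose just before it. camera_info takes no time and is no camera call; for the wrist camera it gives the pose at the moment of the call.
- bot.hand_in(): hands the job in, once; it reports no verdict.
The state is a dict: "clock": time; "joint_positions": joint angles; "qvel": joint speeds; "joint_torque": joint torques, N m; "eef_pos": TCP position; "orientation": TCP orientation; "wrist_force": force on the tool from outside, world axes, zero at the start; "ft_torque": the same for the moment, N m; "gripper_width": opening from 0.0 (shut) to 1.0 (fully open).
Only numpy, scipy, OpenCV 4.12 (cv2) and the standard library are available. Lean on these libraries where they do the work, as an engineer would, in place of code of your own. Each camera call takes 0.05 s, during which the arm holds its last target. There are 200 camera calls.

## Task

The column with the blue band is due for a frit change: take it out of the slanted rack and stand it upright in the small vise, red plug up, turned so that two flats of its lower hex fitting lie square against the jaws, lowered gently (not dropped) until it rests on the vise bed about midway along the jaws. Then swing the vise's red-knobbed cam lever over until the jaws grip the fitting firmly, and leave the column standing there clamped. Do not disturb the other two columns or anything else on the bench.

Things in the scene. Friction and masses are not known exactly. Their poses are not given: they have to be found in the camera images.
- column_blue: Loose steel column, blue band, 0.25 kg, 140 mm long, leaning 35 deg in a place of the rack. Origin: its centre; +z along its axis to the end with the red plug (11 mm wide, 8 mm proud). Tube 14 mm wide; hex fittings at both ends, 24 mm across flats (27.7 corners), 46 to 70 mm from the origin, their flats facing +-x and every 60 deg about z. Best gripped on the upper hex, tool in line with the axis.
- column_foot (a point): Centre of the flat lower end face of the blue-banded column (70 mm below its centre along its axis); axes as the column's.
- rack: Fixed slanted white rack, 260 mm wide, 100 high; three places 80 mm apart along y. Columns stand in it leaning 35 deg, tops towards its -x, held low down between fences, the tube on a blue cradle bar 78 to 88 mm up from the foot. Lift a column straight up, as it leans: clear after 100 mm (drawn along its axis its lower hex would catch the bar). Origin: on the table under the middle.
- vise: Fixed blue cam vise, 180 mm long (x). Origin on the table under the middle of the open jaws. Jaw faces upright, square to x, 75 mm wide (y), from the bed at 55 to 85 mm above the table, top 6 mm bevelled 3 mm back. Fixed jaw face at x = +13.5 mm, moving one at -13.5 when open: the 27 mm gap takes a 24 mm hex only with two flats nearly parallel to the jaws. Lever end at -x.
- vise_bed (a point): Point on the flat bed of the vise, midway between the open jaws, 55 mm above the table; axes as the vise's. The column is to stand here.
- vise_jaw: Moving jaw of the vise, blue with an aluminium face plate. Its origin coincides with the vise's when the jaw is open and travels along the vise's +x as it closes: 3 mm means a gap of 24 mm, 5 mm is the end. Driven by the lever alone, 5 mm per rad.
- vise_lever (a joint): Angle of the cam lever, rad: 0 open, growing counter-clockwise seen from above; the jaws meet a 24 mm hex at about 0.6, stop at 1.0. It turns stiffly (3 N at the knob) and stays where left; once the jaws touch the fitting, 6 to 10 N at the knob grips firmly.
- lever_knob (a point): Centre of the red ball knob, 28 mm wide, on the end of the lever, 90 mm above the table; to be taken or pushed from above. It moves on a level circle of 100 mm radius about lever_pivot. The lever's bar runs inward from the knob, a little lower.
- lever_pivot (a point): Point on the upright axis of the cam lever (78 mm from vise_bed towards the vise's -x), at the height of the knob; axes as the vise's.
- column_yellow: Bystander: like column with a yellow band, in the rack. Origin at its centre.
- column_green: Bystander: like column with a green band, in the rack. Origin at its centre.
- wrench: Bystander: open-ended wrench 150 mm long lying on the bench.
- beaker: Bystander: glass beaker, 70 mm wide, 85 mm high. Origin under its centre.
- amber_bottle: Bystander: amber bottle 84 mm wide, 170 mm high. Origin under its centre.
- amber_flask: Bystander: small amber bottle 60 mm wide, 120 mm high. Origin under its centre.
- solvent_bottle: Bystander: clear solvent bottle with blue cap, 96 mm wide, 215 mm high. Origin under its centre.
- vial_rack: Bystander: white block of small vials, 90 x 170 x 46 mm. Origin under its centre.
- frit_dish: Bystander: glass dish of spare frits, 80 mm wide, 14 mm high. Origin under its centre.
Mind the look-alikes: they are no part of the job. Leave any brown or turquoise look-alike of the column_blue alone.

How it is judged:
By the outcome, as a careful person would: the job done as asked, in the order asked, and still so for the second after the job is handed in, with the robot touching nothing.
It also fails if it takes over 58 s, if anything falls off the work surface, if the arm or the gripper's body presses on something with over 40 N, if the wrist force passes 120 N, or if a joint passes its speed limit or range.

## Working session

There is one attempt and no reset: what is moved stays moved. The work goes in short steps, Python scripts to look and compute and a tool call to move; the robot and the scene stay as the last step left them, time stands still between calls to the robot, and variables do not carry over. Pictures are saved under pics/ and viewed, about 8 in all and at most 12, crops included, and the job is handed in when it is done.

Besides the shell and the picture viewer there is one more tool, called after "Request:" by a JSON object that holds its "api" and its "payload". send_rows: Moves the arm, as the interface text tells. Its arguments: {"type":"object","properties":{"targets":{"type":"array","items":{"type":"object","properties":{"tx":{"type":"number"},"ty":{"type":"number"},"tz":{"type":"number"},"rx":{"type":"number"},"ry":{"type":"number"},"rz":{"type":"number"}}}},"gripper":{"type":"number"},"squeeze":{"type":"number"}},"required":["targets"]}

```bash
mkdir -p pics; python3 - <<'E'
from bench import bot, optics
import cv2,numpy as np
for n in ["scene","side","wrist"]:
    im=optics.snapshot(n); np.save(f'pics/{n}0.npy',im)
    cv2.imwrite(f'pics/{n}0.png',im[:,:,::-1])
    c=optics.camera_info(n); R=cv2.Rodrigues(np.array(c['rvec'],float))[0]
    print(n,np.round(c['mtx'],1).tolist(),'C',np.round(-R.T@np.ravel(c['tvec']),3),np.round(R[2],2))
a=np.load('pics/scene0.npy');b=np.load('pics/side0.npy')
print(bot.observe())
E
```

```text
scene [[422.1, 0.0, 276.8], [0.0, 422.1, 205.6], [0.0, 0.0, 1.0]] C [ 1.145 -0.574  0.933] [-0.52  0.47 -0.72]
side [[541.1, 0.0, 287.7], [0.0, 541.1, 209.8], [0.0, 0.0, 1.0]] C [ 0.339 -1.097  1.232] [ 0.14  0.67 -0.73]
wrist [[344.0, 0.0, 278.7], [0.0, 344.0, 213.3], [0.0, 0.0, 1.0]] C [0.174 0.657 0.373] [ 0.29 -0.12 -0.95]
{'clock': 0.15, 'joint_positions': array([ 6.61871212e+01,  6.66759514e+00,  8.26258400e+01,  4.45307442e-04,
        9.07553488e+01, -2.16458465e+00]), 'qvel': array([-0.04257568, -0.03613177, -0.11163615,  0.10688067, -0.01069057,
       -0.01883747]), 'joint_torque': array([ 2.21857692e-03, -7.32509708e+01, -6.32846832e+01, -3.71064868e-05,
        4.92093546e-03,  1.09493985e-04]), 'eef_pos': array([0.24895248, 0.6272707 , 0.23074638]), 'orientation': array([[ 3.68907882e-01, -3.50879613e-04, -9.29465896e-01],
       [ 9.29465573e-01, -7.75818493e-04,  3.68908047e-01],
       [-8.50539143e-04, -9.99999637e-01,  3.99249634e-05]]), 'wrist_force': array([0.74157812, 0.02914806, 0.09196689]), 'ft_torque': array([-0.02408593,  0.04229063, -0.03689378]), 'gripper_width': 1.0000709430094175}
```

View pics/scene0.png

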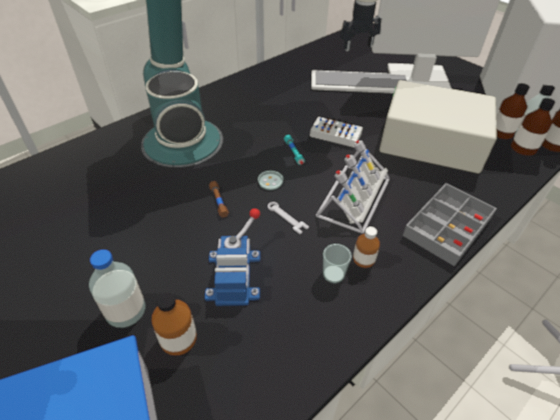

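View pics/side0.png

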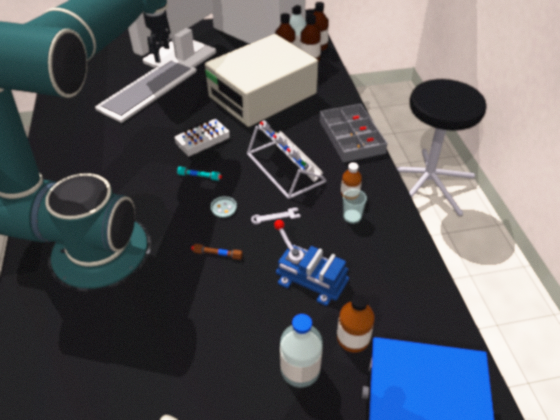

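Scene picture: rack at about (355,190), with three columns in it; vise at (233,270), red knob at (255,213). Loose brown (218,198) and turquoise (293,148) look-alikes lie on the bench. Next: enlarged crops of the rack and the vise.

```bash
python3 - <<'E'
import cv2,numpy as np
a=cv2.imread('pics/scene0.png');b=cv2.imread('pics/side0.png')
def crop(im,x,y,w,h,s): return cv2.resize(im[y:y+h,x:x+w],None,fx=s,fy=s,interpolation=cv2.INTER_CUBIC)
t=np.hstack([crop(a,310,130,100,100,4),crop(b,240,112,100,100,4)])
u=np.hstack([crop(a,195,200,100,50,4)*0+crop(a,195,200,100,50,4),crop(b,260,210,100,50,4)])
cv2.imwrite('pics/c1.png',np.vstack([t,u]))
E
```

```text
(no output)
```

View pics/c1.png

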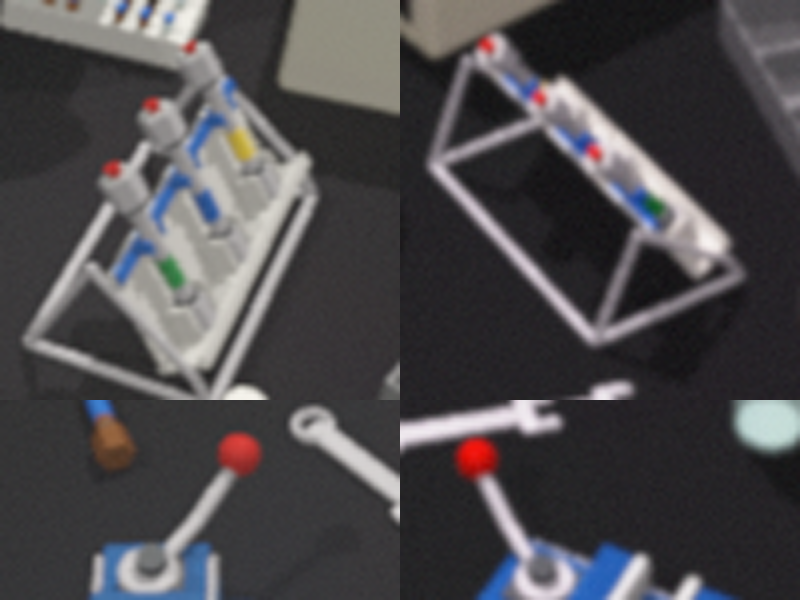

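The three candidates in the rack are green at scene (338,172), blue at (348,156) and yellow at (357,142), by their plugs. The middle one has the blue band (362,182), a steel tube and a red plug, so it is the target; in the side view its plug is at (275,136). The rack's cradle bar is also blue. The brown and turquoise look-alikes stay where they are.

```bash
cat > h.py <<'E'
from bench import bot, optics
import cv2,numpy as np
def cam(n):
    c=optics.camera_info(n);R=cv2.Rodrigues(np.array(c['rvec'],float))[0];t=np.ravel(c['tvec'])
    return np.array(c['mtx'],float),R,t
def ray(C,uv):
    K,R,t=C;d=R.T@np.linalg.inv(K)@np.array([uv[0],uv[1],1.]);return -R.T@t,d/np.linalg.norm(d)
def plane(C,uv,z):
    o,d=ray(C,uv);return o+d*(z-o[2])/d[2]
def tri(C1,p1,C2,p2):
    o1,d1=ray(C1,p1);o2,d2=ray(C2,p2)
    s=np.linalg.lstsq(np.stack([d1,-d2],1),o2-o1,rcond=None)[0]
    a,b=o1+s[0]*d1,o2+s[1]*d2;return (a+b)/2,np.linalg.norm(a-b)
def proj(C,X):
    K,R,t=C;p=K@(R@np.asarray(X)+t);return p[:2]/p[2]
def red(im,roi,amin=3):
    x,y,w,h=roi;s=im[y:y+h,x:x+w].astype(int)
    m=((s[...,0]>110)&(s[...,0]>1.7*s[...,1])&(s[...,0]>1.7*s[...,2])).astype(np.uint8)
    n,l,st,c=cv2.connectedComponentsWithStats(m)
    return [(np.round(c[i]+[x,y],1).tolist(),int(st[i,4])) for i in range(1,n) if st[i,4]>=amin]
E
python3 - <<'E'
from h import *
a=np.load('pics/scene0.npy');b=np.load('pics/side0.npy');A=cam('scene');B=cam('side')
print(red(a,(310,130,100,60)),red(b,(250,112,60,60)),red(a,(240,200,30,30)),red(b,(265,210,30,30)))
for n,p,q in [('y',(357.5,141.8),(261.8,123.3)),('b',(348,156.3),(275,136.5)),('g',(338.3,172.5),(288.8,150)),('knob',(255,213.5),(279.3,224.5)),('pivscrew',(232.8,238.3),(295.8,253)),
 ]:
    print(n,*[np.round(v,4) for v in tri(A,p,B,q)])
# vise pieces: enlarged crops of vise
crop=lambda im,x,y,w,h,s:cv2.resize(im[y:y+h,x:x+w,::-1],None,fx=s,fy=s,interpolation=cv2.INTER_CUBIC)
cv2.imwrite('pics/c2.png',np.hstack([crop(a,200,225,65,85,6),crop(b,268,228,65,85,6)]))
E
```

```text
[([357.5, 141.0], 4), ([347.2, 155.5], 10), ([337.7, 171.5], 14)] [([260.8, 122.5], 11), ([274.5, 136.0], 6), ([288.1, 149.9], 8)] [([254.4, 212.7], 84)] [([278.6, 223.9], 83)]
y [0.5396 0.3053 0.1507] 0.0002
b [0.5687 0.2284 0.1525] 0.001
g [0.5981 0.1546 0.1524] 0.0001
knob [ 0.5206 -0.087   0.0917] 0.0012
pivscrew [ 0.5458 -0.1854  0.0817] 0.0082
```

View pics/c2.png

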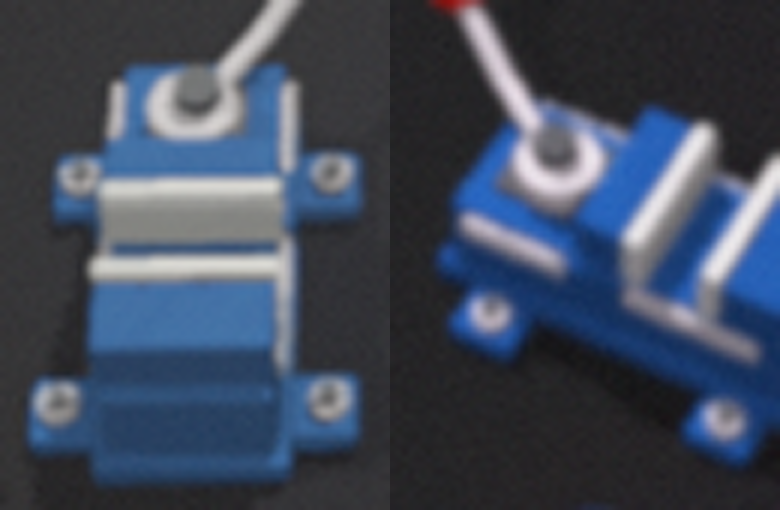

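Vise crop: scene shows the moving plate's top edge from (217,256) to (247,256), the fixed plate from (215,269) to (247,269), and the screws. In the side view the moving plate runs from (308,268) to (320,249).

```bash
python3 - <<'E'
from h import *
A=cam('scene');B=cam('side')
s=lambda x,y:(200+x/6-.4,225+y/6-.4)
q=lambda x,y:(268+(x-390)/6-.4,228+y/6-.4)
for n,p,r in [('scr1',s(80,175),q(490,312)),('scr2',s(57,402),q(725,418)),('movL',s(103,188),q(632,242)),('movR',s(280,188),q(705,126)),('fixL',s(90,266),q(708,275)),
 ('screw',s(195,90),q(555,143)),('ring',s(194,108),q(553,156))]:
    print(n,*[np.round(v,4) for v in tri(A,p,B,r)])
for n,p in [('scr3',s(333,172)),('scr4',s(328,400)),('scr1',s(80,175)),('scr2',s(57,402))]: print(n,plane(A,p,0.016))
for n,p in [('ML',s(103,185)),('MR',s(280,185)),('FL',s(90,262)),('FR',s(280,262))]: print(n,plane(A,p,0.085))
# band / axis of blue column
print(tri(A,(310+208/4,130+205/4),B,(240+180/4,112+140/4)))
E
```

```text
scr1 [ 0.5069 -0.2266  0.0195] 0.0004
scr2 [ 0.5982 -0.3043  0.0193] 0.0007
movL [ 0.5662 -0.2496  0.0869] 0.0015
movR [ 0.614  -0.1928  0.0864] 0.0007
fixL [ 0.5948 -0.2761  0.0879] 0.0011
screw [ 0.5457 -0.1854  0.0824] 0.0003
ring [ 0.5453 -0.186   0.072 ] 0.0028
scr3 [ 0.57902172 -0.13771089  0.016     ]
scr4 [ 0.67085388 -0.21677685  0.016     ]
scr1 [ 0.5042847  -0.22502458  0.016     ]
scr2 [ 0.5959938 -0.302933   0.016    ]
ML [ 0.56316473 -0.24717746  0.085     ]
MR [ 0.6121992  -0.19160185  0.085     ]
FL [ 0.59161226 -0.27446528  0.085     ]
FR [ 0.64290555 -0.2163744   0.085     ]
(array([0.60963478, 0.26633066, 0.06547083]), np.float64(0.008992443748749322))
```

```bash
cat >> h.py <<'E'
from scipy.spatial.transform import Rotation as Ro
def rows(p,R,n,p0=None,R0=None):
    s=bot.observe();p0=s['eef_pos'] if p0 is None else p0;R0=np.array(s['orientation']) if R0 is None else R0
    rv=Ro.from_matrix(R0.T@R).as_rotvec(degrees=True)/n; st=Ro.from_rotvec(rv,degrees=True).as_matrix()
    print('total mm',np.round((p-p0)*1e3,1),'rv',np.round(rv*n,2))
    c=p0.copy();Rc=R0.copy()
    for i in range(n):
        g=p0+(p-p0)*(i+1)/n; d=np.round(Rc.T@(g-c)*1e3,1); r=np.round(rv,2)
        print('{'+','.join(f'"{k}":{v:g}' for k,v in zip(['tx','ty','tz','rx','ry','rz'],[*d,*r]))+'}'+('' if (i+1)%5==0 else ','),end='\n' if (i+1)%5==0 else '')
        c=c+Rc@d/1e3;Rc=Rc@Ro.from_rotvec(r,degrees=True).as_matrix()
    print()
YAW=21.2
def frame(yaw,lean=35,spin=0):
    c,s=np.cos(np.radians(yaw)),np.sin(np.radians(yaw));a=np.radians(lean)
    u=np.array([-np.sin(a)*c,-np.sin(a)*s,np.cos(a)]);x=np.array([np.cos(a)*c,np.cos(a)*s,np.sin(a)])
    y=-u;R=np.stack([x,y,np.cross(x,y)],1)
    return R@Ro.from_rotvec([0,spin,0],degrees=True).as_matrix(),u
E
python3 - <<'E'
from h import *
R,u=frame(YAW); c=np.array([.609,.244,.090]); print(u)
rows(c+.18*u,R,20)
E
```

```text
[-0.53475896 -0.20741933  0.81915204]
total mm [ 263.8 -420.6    6.7] rv [-14.37  45.65 -33.02]
{"tx":-14.7,"ty":-0.3,"tz":-20,"rx":-0.72,"ry":2.28,"rz":-1.65},{"tx":-13.8,"ty":-0.5,"tz":-20.6,"rx":-0.72,"ry":2.28,"rz":-1.65},{"tx":-13.1,"ty":-0.6,"tz":-21.1,"rx":-0.72,"ry":2.28,"rz":-1.65},{"tx":-12.1,"ty":-0.7,"tz":-21.7,"rx":-0.72,"ry":2.28,"rz":-1.65},{"tx":-11.3,"ty":-0.8,"tz":-22.1,"rx":-0.72,"ry":2.28,"rz":-1.65}
{"tx":-10.3,"ty":-0.8,"tz":-22.6,"rx":-0.72,"ry":2.28,"rz":-1.65},{"tx":-9.4,"ty":-0.7,"tz":-22.9,"rx":-0.72,"ry":2.28,"rz":-1.65},{"tx":-8.5,"ty":-0.8,"tz":-23.3,"rx":-0.72,"ry":2.28,"rz":-1.65},{"tx":-7.5,"ty":-0.7,"tz":-23.7,"rx":-0.72,"ry":2.28,"rz":-1.65},{"tx":-6.6,"ty":-0.6,"tz":-23.9,"rx":-0.72,"ry":2.28,"rz":-1.65}
{"tx":-5.5,"ty":-0.4,"tz":-24.2,"rx":-0.72,"ry":2.28,"rz":-1.65},{"tx":-4.6,"ty":-0.4,"tz":-24.4,"rx":-0.72,"ry":2.28,"rz":-1.65},{"tx":-3.6,"ty":-0.1,"tz":-24.6,"rx":-0.72,"ry":2.28,"rz":-1.65},{"tx":-2.7,"ty":0.1,"tz":-24.7,"rx":-0.72,"ry":2.28,"rz":-1.65},{"tx":-1.6,"ty":0.4,"tz":-24.7,"rx":-0.72,"ry":2.28,"rz":-1.65}
{"tx":-0.7,"ty":0.6,"tz":-24.8,"rx":-0.72,"ry":2.28,"rz":-1.65},{"tx":0.2,"ty":0.9,"tz":-24.8,"rx":-0.72,"ry":2.28,"rz":-1.65},{"tx":1.3,"ty":1.3,"tz":-24.8,"rx":-0.72,"ry":2.28,"rz":-1.65},{"tx":2.2,"ty":1.6,"tz":-24.7,"rx":-0.72,"ry":2.28,"rz":-1.65},{"tx":3.1,"ty":2,"tz":-24.5,"rx":-0.72,"ry":2.28,"rz":-1.65}
```

Request:
{"api": "send_rows", "payload": {"targets": [{"tx": -15,"ty": 0,"tz": -20,"rx": -0.7,"ry": 2.3,"rz": -1.65},{"tx": -14,"ty": -0.5,"tz": -20.5,"rx": -0.7,"ry": 2.3,"rz": -1.65},{"tx": -13,"ty": -0.5,"tz": -21,"rx": -0.7,"ry": 2.3,"rz": -1.65},{"tx": -12,"ty": -0.5,"tz": -21.5,"rx": -0.7,"ry": 2.3,"rz": -1.65},{"tx": -11,"ty": -1,"tz": -22,"rx": -0.7,"ry": 2.3,"rz": -1.65}], "gripper": 1}}

```text
clock: 0.65
eef_pos: [0.3149, 0.5214, 0.2322]
orientation: [[0.539, 0.121, -0.833], [0.829, 0.1, 0.551], [0.149, -0.988, -0.046]]
wrist_force: [0.9, 0.8, 0.4]
gripper_width: 1.0
```

Request:
{"api": "send_rows", "payload": {"targets": [{"tx": -10,"ty": -1,"tz": -22.5,"rx": -0.7,"ry": 2.3,"rz": -1.65},{"tx": -9.5,"ty": -0.5,"tz": -23,"rx": -0.7,"ry": 2.3,"rz": -1.65},{"tx": -8.5,"ty": -1,"tz": -23.5,"rx": -0.7,"ry": 2.3,"rz": -1.65},{"tx": -7.5,"ty": -0.5,"tz": -23.5,"rx": -0.7,"ry": 2.3,"rz": -1.65},{"tx": -6.5,"ty": -0.5,"tz": -24,"rx": -0.7,"ry": 2.3,"rz": -1.65}]}}

```text
clock: 1.15
eef_pos: [0.3808, 0.4163, 0.2336]
orientation: [[0.667, 0.255, -0.7], [0.682, 0.17, 0.711], [0.301, -0.952, -0.06]]
wrist_force: [0.1, -0.0, -0.8]
gripper_width: 0.999
```

Request:
{"api": "send_rows", "payload": {"targets": [{"tx": -5.5,"ty": -0.5,"tz": -24,"rx": -0.7,"ry": 2.3,"rz": -1.65},{"tx": -4.5,"ty": -0.5,"tz": -24.5,"rx": -0.7,"ry": 2.3,"rz": -1.65},{"tx": -3.5,"ty": 0,"tz": -24.5,"rx": -0.7,"ry": 2.3,"rz": -1.65},{"tx": -2.5,"ty": 0,"tz": -24.5,"rx": -0.7,"ry": 2.3,"rz": -1.65},{"tx": -1.5,"ty": 0.5,"tz": -24.5,"rx": -0.7,"ry": 2.3,"rz": -1.65}]}}

```text
clock: 1.65
eef_pos: [0.4464, 0.3118, 0.235]
orientation: [[0.745, 0.396, -0.538], [0.498, 0.208, 0.842], [0.445, -0.895, -0.042]]
wrist_force: [-0.0, 0.4, -0.2]
gripper_width: 0.999
```

Request:
{"api": "send_rows", "payload": {"targets": [{"tx": -0.5,"ty": 0.5,"tz": -25,"rx": -0.7,"ry": 2.3,"rz": -1.65},{"tx": 0,"ty": 1,"tz": -25,"rx": -0.7,"ry": 2.3,"rz": -1.65},{"tx": 1.5,"ty": 1.5,"tz": -25,"rx": -0.7,"ry": 2.3,"rz": -1.65},{"tx": 2,"ty": 1.5,"tz": -24.5,"rx": -0.7,"ry": 2.3,"rz": -1.65},{"tx": 3,"ty": 2,"tz": -24.5,"rx": -0.7,"ry": 2.3,"rz": -1.65}]}}

```text
clock: 2.15
eef_pos: [0.5121, 0.206, 0.2357]
orientation: [[0.768, 0.532, -0.357], [0.288, 0.21, 0.934], [0.572, -0.82, 0.008]]
wrist_force: [0.6, 1.0, -0.3]
gripper_width: 0.997
```

```bash
python3 - <<'E'
from h import *
s=bot.observe();print(s['clock'],s['eef_pos'].round(4),s['orientation'].round(3).tolist(),s['joint_positions'].round(1))
W=cam('wrist');im=optics.snapshot('wrist');np.save('pics/w1.npy',im)
np.savez('pics/w1c.npz',K=W[0],R=W[1],t=W[2])
R,u=frame(YAW);c=np.array([.609,.244,.090])
for k in (.078,.07,-.07): print(k,proj(W,c+k*u))
p=proj(W,c+.07*u).astype(int);print(p)
cv2.imwrite('pics/w1.png',cv2.resize(im[:,:,::-1],(784,588),interpolation=cv2.INTER_CUBIC))
E
```

```text
2.15 [0.5121 0.206  0.2357] [[0.768, 0.532, -0.357], [0.288, 0.21, 0.934], [0.572, -0.82, 0.008]] [ 18.3 -31.1 119.    2.2  57.3  -3.1]
0.078 [280.92605924 213.26841579]
0.07 [280.87494726 210.04128417]
-0.07 [280.29725143 173.56645905]
[280 210]
```

View pics/w1.png

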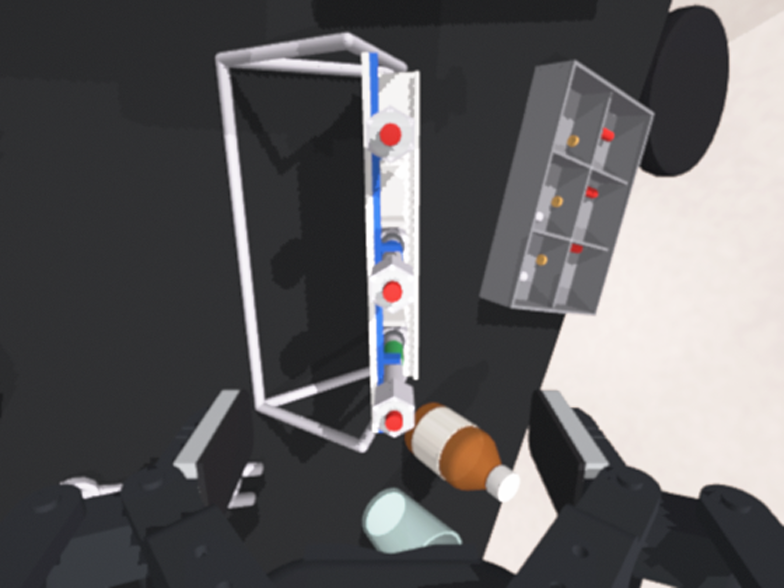

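Wrist picture, full-frame pixels: plugs at yellow (279,96), blue (280,208) and green (281,300), all nearly on the column axes. Next: a crop of the blue column's hex for its roll, and a refined axis.

```bash
python3 - <<'E'
from h import *
im=np.load('pics/w1.npy');z=np.load('pics/w1c.npz');W=(z['K'],z['R'],z['t']);A=cam('scene');B=cam('side')
r=red(im,(250,80,60,240),20);print(r)
a=[(357.5,141.4),(347.6,155.9),(338,172)];b=[(261.3,122.9),(274.7,136.2),(288.4,149.9)]
for (p,_),q,v in zip(r,a,b):
    print([np.round(x,4) for x in tri(W,p,A,q)],[np.round(x,4) for x in tri(W,p,B,v)],plane(W,p,.152).round(4))
P=[plane(W,p,.152) for p,_ in r];d=P[2]-P[0];print('yaw',np.degrees(np.arctan2(d[1],d[0]))+90,np.linalg.norm(d))
cv2.imwrite('pics/c3.png',cv2.resize(im[165:235,245:315,::-1],(595,595),interpolation=cv2.INTER_CUBIC))
E
```

```text
[([278.3, 95.8], 193), ([279.9, 208.0], 161), ([281.0, 300.4], 150), ([299.9, 294.8], 31)]
[array([0.5383, 0.3059, 0.1509]), np.float64(0.0012)] [array([0.5377, 0.3054, 0.152 ]), np.float64(0.0009)] [0.5372 0.3051 0.152 ]
[array([0.566 , 0.2309, 0.1519]), np.float64(0.0011)] [array([0.5681, 0.2313, 0.1505]), np.float64(0.0008)] [0.5664 0.2313 0.152 ]
[array([0.5956, 0.1569, 0.1514]), np.float64(0.0009)] [array([0.597 , 0.1569, 0.1508]), np.float64(0.0008)] [0.5954 0.1575 0.152 ]
yaw 21.50466235103781 0.1587229368852961
```

View pics/c3.png

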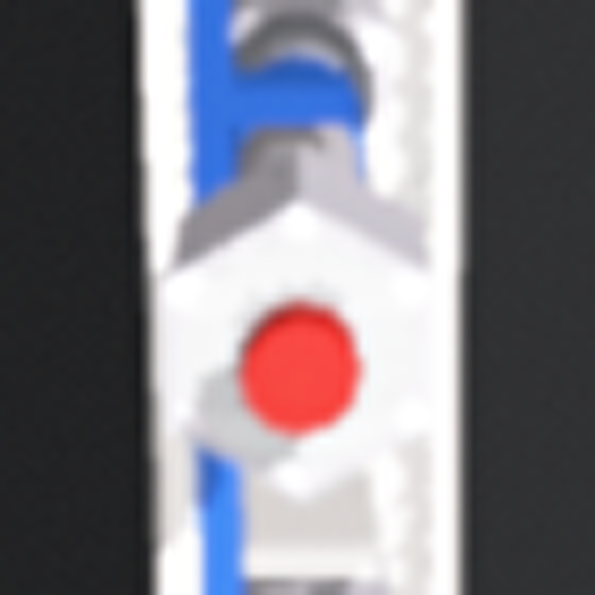

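The crop shows the hex corners straight up and down at (300,205) and (300,495), with flats facing left and right. The flats therefore face the tool's x, so the present spin suits the grasp.

```bash
python3 - <<'E'
from h import *
R,u=frame(21.5); c=np.array([.5670,.2312,.1515])-.077*u; print(c,u)
rows(c+.12*u,R,5)
rows(c+.039*u,R,5,c+.12*u,R)
E
```

```text
[0.60809225 0.24738667 0.08842529] [-0.53366559 -0.21021647  0.81915204]
total mm [ 31.   18.2 -48.5] rv [ 0.09 -0.93 -0.01]
{"tx":0.2,"ty":12,"tz":1.1,"rx":0.02,"ry":-0.19,"rz":-0},{"tx":0.3,"ty":12,"tz":1.2,"rx":0.02,"ry":-0.19,"rz":-0},{"tx":0.2,"ty":12.1,"tz":1.1,"rx":0.02,"ry":-0.19,"rz":-0},{"tx":0.3,"ty":12,"tz":1.1,"rx":0.02,"ry":-0.19,"rz":-0},{"tx":0.2,"ty":12,"tz":1.2,"rx":0.02,"ry":-0.19,"rz":-0}

total mm [ 43.2  17.  -66.4] rv [0. 0. 0.]
{"tx":0,"ty":16.2,"tz":0,"rx":0,"ry":0,"rz":0},{"tx":0,"ty":16.2,"tz":0,"rx":0,"ry":0,"rz":0},{"tx":-0,"ty":16.2,"tz":0,"rx":0,"ry":0,"rz":0},{"tx":-0,"ty":16.2,"tz":0,"rx":0,"ry":0,"rz":0},{"tx":-0,"ty":16.2,"tz":0,"rx":0,"ry":0,"rz":0}
```

Request:
{"api": "send_rows", "payload": {"targets": [{"ty": 12,"tz": 1.1,"ry": -0.2},{"tx": 0.5,"ty": 12,"tz": 1.1,"ry": -0.2},{"ty": 12,"tz": 1.1,"ry": -0.2},{"tx": 0.5,"ty": 12,"tz": 1.1,"ry": -0.2},{"tx": 0.2,"ty": 12,"tz": 1.1,"ry": -0.2}], "gripper": 0.6}}

```text
invalid input at $.targets[0]: expected keys tx, ty, tz, rx, ry, rz
```

Request:
{"api": "send_rows", "payload": {"targets": [{"ty": 8},{"ty": 8},{"ty": 8},{"ty": 8},{"ty": 8}]}}

```text
invalid input at $.targets[0]: expected keys tx, ty, tz, rx, ry, rz
```

Request:
{"api": "send_rows", "payload": {"targets": [{"ty": 8},{"ty": 8},{"ty": 8},{"ty": 8},{"ty": 9}]}}

```text
invalid input at $.targets[0]: expected keys tx, ty, tz, rx, ry, rz
```

```bash
python3 - <<'E'
from h import *
im=optics.snapshot('wrist'); s=bot.observe();print(s['eef_pos'],s['wrist_force'])
R,u=frame(21.5);c=np.array([.60809,.24739,.08843]);print((s['orientation'].T@(c-s['eef_pos'])).round(4))
W=cam('wrist');r=red(im,(150,100,260,300),30);print(r,[proj(W,c+k*u).round(1) for k in (.078,.07)])
cv2.imwrite('pics/w2.png',im[:,:,::-1])
E
```

```text
[0.51231458 0.20494868 0.2352239 ] [ 0.24411619 -0.04603179 -0.18301825]
[0.0019 0.1803 0.0046]
[([279.7, 205.1], 163), ([302.5, 291.8], 41), ([281.2, 297.8], 146), ([343.1, 330.3], 528)] [array([280.7, 207.1]), array([280.7, 204. ])]
```

View pics/w2.png

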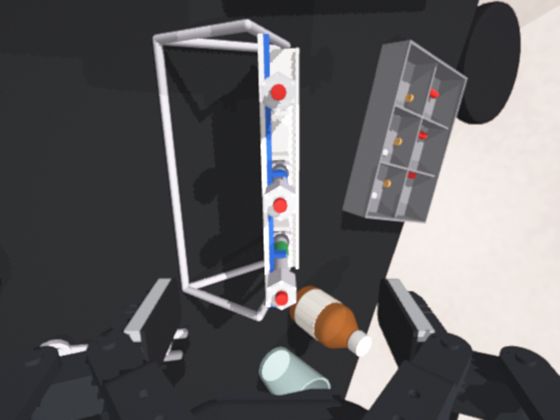

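All keys are required, so the arm has not moved; the picture is the same view as before. Sending the moves again with full rows.

Request:
{"api": "send_rows", "payload": {"targets": [{"tx": 0.4,"ty": 12,"tz": 1,"rx": 0,"ry": -0.2,"rz": 0},{"tx": 0.4,"ty": 12,"tz": 1,"rx": 0,"ry": -0.2,"rz": 0},{"tx": 0.4,"ty": 12,"tz": 1,"rx": 0,"ry": -0.2,"rz": 0},{"tx": 0.4,"ty": 12,"tz": 1,"rx": 0,"ry": -0.2,"rz": 0},{"tx": 0.3,"ty": 12,"tz": 0.6,"rx": 0,"ry": -0.1,"rz": 0}], "gripper": 0.6}}

```text
clock: 2.75
eef_pos: [0.5438, 0.2252, 0.1862]
orientation: [[0.762, 0.53, -0.371], [0.306, 0.211, 0.929], [0.571, -0.821, -0.001]]
wrist_force: [0.8, 0.2, -0.8]
gripper_width: 0.597
```

```bash
python3 - <<'E'
from h import *
im=optics.snapshot('wrist'); s=bot.observe();print(s['eef_pos'],s['wrist_force'],s['gripper_width'])
R,u=frame(21.5);c=np.array([.60809,.24739,.08843]);print((s['orientation'].T@(c-s['eef_pos'])).round(4),Ro.from_matrix(s['orientation'].T@R).as_rotvec(degrees=True))
W=cam('wrist');r=red(im,(200,100,150,300),60);print(r,[proj(W,c+k*u).round(1) for k in (.078,.07)])
E
```

```text
[0.5438746  0.22520889 0.18437711] [-1.37300113 -0.02840077 -3.01427417] 0.6001594787040025
[ 0.0012  0.1175 -0.0031] [-0.09208212  0.27528697 -0.30454117]
[([278.3, 108.3], 318), ([277.6, 249.5], 287), ([302.9, 322.9], 85), ([277.0, 360.2], 253), ([336.5, 381.7], 237)] [array([279.8, 251.5]), array([279.8, 246. ])]
```

Request:
{"api": "send_rows", "payload": {"targets": [{"tx": 0,"ty": 8,"tz": -1,"rx": 0,"ry": 0,"rz": 0},{"tx": 0,"ty": 8,"tz": -1,"rx": 0,"ry": 0,"rz": 0},{"tx": 0,"ty": 8,"tz": -0.5,"rx": 0,"ry": 0,"rz": 0},{"tx": 0,"ty": 8,"tz": 0,"rx": 0,"ry": 0,"rz": 0},{"tx": 0,"ty": 8,"tz": 0,"rx": 0,"ry": 0,"rz": 0}]}}

```text
clock: 3.3
eef_pos: [0.566, 0.2306, 0.1543]
orientation: [[0.762, 0.531, -0.37], [0.304, 0.21, 0.929], [0.572, -0.821, -0.001]]
wrist_force: [-0.6, -0.4, -1.0]
gripper_width: 0.599
```

Request:
{"api": "send_rows", "payload": {"targets": [{"tx": 0,"ty": 8,"tz": 0,"rx": 0,"ry": 0,"rz": 0},{"tx": 0,"ty": 8,"tz": 0,"rx": 0,"ry": 0,"rz": 0},{"tx": 0,"ty": 8,"tz": 0,"rx": 0,"ry": 0,"rz": 0},{"tx": 0,"ty": 8,"tz": 0,"rx": 0,"ry": 0,"rz": 0},{"tx": 0,"ty": 7,"tz": 0,"rx": 0,"ry": 0,"rz": 0}]}}

```text
clock: 3.8
eef_pos: [0.5866, 0.2389, 0.1222]
orientation: [[0.762, 0.531, -0.37], [0.304, 0.21, 0.929], [0.571, -0.821, -0.001]]
wrist_force: [0.5, 0.1, 1.3]
gripper_width: 0.597
```

```bash
python3 - <<'E'
from h import *
im=optics.snapshot('wrist'); s=bot.observe();print(s['clock'],s['eef_pos'],s['wrist_force'],s['gripper_width'])
R,u=frame(21.5);c=np.array([.60809,.24739,.08843]);print((s['orientation'].T@(c-s['eef_pos'])).round(4))
W=cam('wrist');r=red(im,(200,100,150,300),60);print(r,[proj(W,c+k*u).round(1) for k in (.078,.07)])
cv2.imwrite('pics/w3.png',im[:,:,::-1])
E
```

```text
3.85 [0.58661161 0.23886558 0.12105886] [-1.6099917  -0.2640533  -1.80900091] 0.5998202386444911
[0.0004 0.04   0.    ]
[([276.8, 108.6], 626), ([276.3, 328.7], 820), ([303.1, 370.4], 290)] [array([278.4, 333.4]), array([278.4, 320. ])]
```

View pics/w3.png

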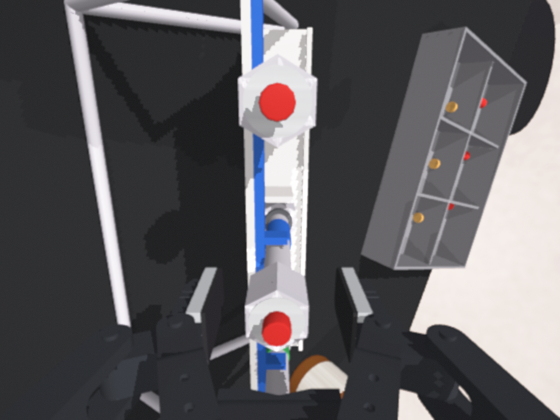

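The blue hex (276,310) sits between the pads, with flats facing them. Closing.

Request:
{"api": "send_rows", "payload": {"targets": [{"tx": -0.4,"ty": 0,"tz": 0,"rx": 0,"ry": 0,"rz": 0},{"tx": 0,"ty": 0,"tz": 0,"rx": 0,"ry": 0,"rz": 0},{"tx": 0,"ty": 0,"tz": 0,"rx": 0,"ry": 0,"rz": 0},{"tx": 0,"ty": 0,"tz": 0,"rx": 0,"ry": 0,"rz": 0},{"tx": 0,"ty": 0,"tz": 0,"rx": 0,"ry": 0,"rz": 0}], "gripper": 0, "squeeze": 60}}

```text
clock: 4.35
eef_pos: [0.586, 0.2386, 0.1229]
orientation: [[0.762, 0.531, -0.37], [0.304, 0.211, 0.929], [0.572, -0.82, -0.001]]
wrist_force: [-4.8, -1.6, 2.9]
gripper_width: 0.273
```

Request:
{"api": "send_rows", "payload": {"targets": [{"tx": 0,"ty": 0,"tz": 0,"rx": 0,"ry": 0,"rz": 0},{"tx": 0,"ty": 0,"tz": 0,"rx": 0,"ry": 0,"rz": 0},{"tx": 0,"ty": 0,"tz": 0,"rx": 0,"ry": 0,"rz": 0},{"tx": 0,"ty": 0,"tz": 0,"rx": 0,"ry": 0,"rz": 0},{"tx": 0,"ty": 0,"tz": 0,"rx": 0,"ry": 0,"rz": 0}]}}

```text
clock: 4.85
eef_pos: [0.586, 0.2386, 0.1229]
orientation: [[0.762, 0.531, -0.37], [0.304, 0.211, 0.929], [0.572, -0.82, -0.001]]
wrist_force: [-5.6, -2.8, 3.9]
gripper_width: 0.27
```

```bash
python3 - <<'E'
from h import *
s=bot.observe();print(s['clock'],s['eef_pos'],s['wrist_force'],s['gripper_width'])
R0=s['orientation'];p=s['eef_pos'];print((R0.T@[0,0,1]).round(4))
rows(p+[0,0,.13],R0,10)
E
```

```text
4.85 [0.58601999 0.23863261 0.12291327] [-5.59043477 -2.7900312   3.90178412] 0.2695222068249154
[ 0.5717 -0.8205 -0.0013]
total mm [  0.   0. 130.] rv [0. 0. 0.]
{"tx":7.4,"ty":-10.7,"tz":-0,"rx":0,"ry":0,"rz":0},{"tx":7.5,"ty":-10.6,"tz":-0,"rx":0,"ry":0,"rz":0},{"tx":7.4,"ty":-10.7,"tz":-0.1,"rx":0,"ry":0,"rz":0},{"tx":7.4,"ty":-10.7,"tz":0,"rx":0,"ry":0,"rz":0},{"tx":7.5,"ty":-10.6,"tz":0,"rx":0,"ry":0,"rz":0}
{"tx":7.4,"ty":-10.7,"tz":-0,"rx":0,"ry":0,"rz":0},{"tx":7.4,"ty":-10.7,"tz":-0,"rx":0,"ry":0,"rz":0},{"tx":7.5,"ty":-10.6,"tz":-0,"rx":0,"ry":0,"rz":0},{"tx":7.4,"ty":-10.7,"tz":-0.1,"rx":0,"ry":0,"rz":0},{"tx":7.4,"ty":-10.7,"tz":0,"rx":0,"ry":0,"rz":0}
```

Request:
{"api": "send_rows", "payload": {"targets": [{"tx": 2.9,"ty": -4.1,"tz": 0,"rx": 0,"ry": 0,"rz": 0},{"tx": 5.7,"ty": -8.2,"tz": 0,"rx": 0,"ry": 0,"rz": 0},{"tx": 5.7,"ty": -8.2,"tz": 0,"rx": 0,"ry": 0,"rz": 0},{"tx": 5.7,"ty": -8.2,"tz": 0,"rx": 0,"ry": 0,"rz": 0},{"tx": 5.7,"ty": -8.2,"tz": 0,"rx": 0,"ry": 0,"rz": 0}]}}

```text
clock: 5.35
eef_pos: [0.5861, 0.2387, 0.1688]
orientation: [[0.762, 0.532, -0.37], [0.304, 0.211, 0.929], [0.572, -0.82, -0.001]]
wrist_force: [0.1, -0.3, -2.6]
gripper_width: 0.271
```

Request:
{"api": "send_rows", "payload": {"targets": [{"tx": 7.4,"ty": -10.7,"tz": 0,"rx": 0,"ry": 0,"rz": 0},{"tx": 7.4,"ty": -10.7,"tz": 0,"rx": 0,"ry": 0,"rz": 0},{"tx": 7.4,"ty": -10.7,"tz": 0,"rx": 0,"ry": 0,"rz": 0},{"tx": 7.4,"ty": -10.7,"tz": 0,"rx": 0,"ry": 0,"rz": 0},{"tx": 7.4,"ty": -10.7,"tz": 0,"rx": 0,"ry": 0,"rz": 0}]}}

```text
clock: 5.85
eef_pos: [0.5858, 0.2387, 0.2339]
orientation: [[0.762, 0.531, -0.37], [0.304, 0.211, 0.929], [0.572, -0.82, -0.001]]
wrist_force: [0.3, -0.5, -3.1]
gripper_width: 0.269
```

Request:
{"api": "send_rows", "payload": {"targets": [{"tx": 7.4,"ty": -10.7,"tz": 0,"rx": 0,"ry": 0,"rz": 0},{"tx": 7.4,"ty": -10.7,"tz": 0,"rx": 0,"ry": 0,"rz": 0},{"tx": 0,"ty": 0,"tz": 0,"rx": 0,"ry": 0,"rz": 0},{"tx": 0,"ty": 0,"tz": 0,"rx": 0,"ry": 0,"rz": 0},{"tx": 0,"ty": 0,"tz": 0,"rx": 0,"ry": 0,"rz": 0}]}}

```text
clock: 6.35
eef_pos: [0.5855, 0.2386, 0.2576]
orientation: [[0.763, 0.53, -0.37], [0.305, 0.21, 0.929], [0.57, -0.821, -0.001]]
wrist_force: [-0.7, -0.2, -3.6]
gripper_width: 0.269
```

```bash
python3 - <<'E'
from h import *
a=optics.snapshot('scene');b=optics.snapshot('side');w=optics.snapshot('wrist');s=bot.observe();print(s['clock'],s['eef_pos'],s['wrist_force'],s['gripper_width'],s['joint_positions'].round(1))
for n,i in zip('abw',(a,b,w)): np.save(f'pics/l{n}.npy',i)
cv2.imwrite('pics/l.png',np.hstack([cv2.resize(a[70:270,260:420,::-1],(400,500)),cv2.resize(w[160:420,178:386,::-1],(400,500))]))
# vise approach: vertical, tool x along yaw -40.4
bed=np.array([.604,-.235,.055]);Rv,_=frame(-40.4,0)
# column centre estimated 39mm ahead along tool y
print(Rv.round(3).tolist());rows(bed+[0,0,.07+.039+.13],Rv,25)
E
```

```text
6.5 [0.58554061 0.23862368 0.25783834] [ 0.09670159 -0.61158355 -2.58551051] 0.27200138892658127 [ 19.2 -19.7 109.1   1.6  55.9  -3. ]
[[0.762, 0.0, 0.648], [-0.648, 0.0, 0.762], [0.0, -1.0, 0.0]]
total mm [  18.5 -473.6   36.2] rv [-18.77  60.15  31.32]
{"tx":-4.4,"ty":-4.8,"tz":-17.9,"rx":-0.75,"ry":2.41,"rz":1.25},{"tx":-3.7,"ty":-4.4,"tz":-18.1,"rx":-0.75,"ry":2.41,"rz":1.25},{"tx":-3.1,"ty":-4.2,"tz":-18.3,"rx":-0.75,"ry":2.41,"rz":1.25},{"tx":-2.3,"ty":-3.8,"tz":-18.5,"rx":-0.75,"ry":2.41,"rz":1.25},{"tx":-1.7,"ty":-3.6,"tz":-18.6,"rx":-0.75,"ry":2.41,"rz":1.25}
{"tx":-1,"ty":-3.3,"tz":-18.7,"rx":-0.75,"ry":2.41,"rz":1.25},{"tx":-0.2,"ty":-3,"tz":-18.7,"rx":-0.75,"ry":2.41,"rz":1.25},{"tx":0.5,"ty":-2.8,"tz":-18.8,"rx":-0.75,"ry":2.41,"rz":1.25},{"tx":1.2,"ty":-2.5,"tz":-18.8,"rx":-0.75,"ry":2.41,"rz":1.25},{"tx":2,"ty":-2.4,"tz":-18.8,"rx":-0.75,"ry":2.41,"rz":1.25}
{"tx":2.7,"ty":-2.1,"tz":-18.7,"rx":-0.75,"ry":2.41,"rz":1.25},{"tx":3.4,"ty":-2,"tz":-18.6,"rx":-0.75,"ry":2.41,"rz":1.25},{"tx":4.2,"ty":-1.8,"tz":-18.5,"rx":-0.75,"ry":2.41,"rz":1.25},{"tx":4.9,"ty":-1.6,"tz":-18.3,"rx":-0.75,"ry":2.41,"rz":1.25},{"tx":5.6,"ty":-1.6,"tz":-18.1,"rx":-0.75,"ry":2.41,"rz":1.25}
{"tx":6.4,"ty":-1.4,"tz":-17.8,"rx":-0.75,"ry":2.41,"rz":1.25},{"tx":7.1,"ty":-1.4,"tz":-17.6,"rx":-0.75,"ry":2.41,"rz":1.25},{"tx":7.8,"ty":-1.3,"tz":-17.3,"rx":-0.75,"ry":2.41,"rz":1.25},{"tx":8.4,"ty":-1.2,"tz":-17,"rx":-0.75,"ry":2.41,"rz":1.25},{"tx":9.2,"ty":-1.2,"tz":-16.6,"rx":-0.75,"ry":2.41,"rz":1.25}
{"tx":9.8,"ty":-1.2,"tz":-16.2,"rx":-0.75,"ry":2.41,"rz":1.25},{"tx":10.5,"ty":-1.3,"tz":-15.9,"rx":-0.75,"ry":2.41,"rz":1.25},{"tx":11.1,"ty":-1.2,"tz":-15.4,"rx":-0.75,"ry":2.41,"rz":1.25},{"tx":11.7,"ty":-1.3,"tz":-14.9,"rx":-0.75,"ry":2.41,"rz":1.25},{"tx":12.3,"ty":-1.4,"tz":-14.4,"rx":-0.75,"ry":2.41,"rz":1.25}
```

View pics/l.png

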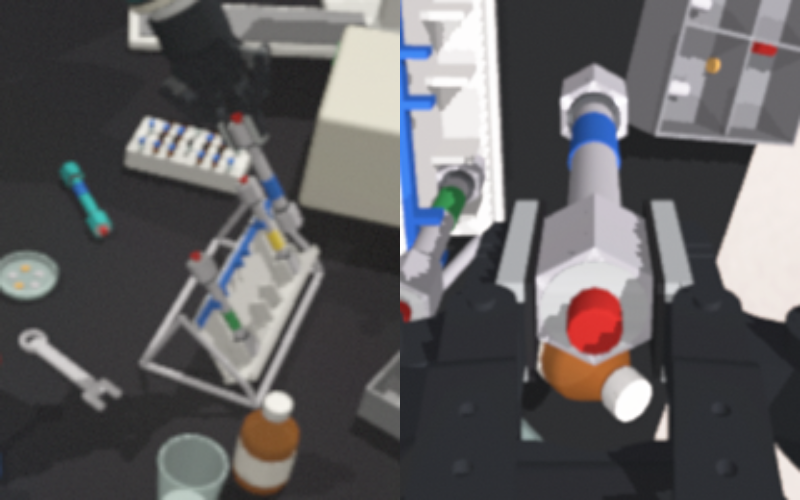

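The blue-banded column is out in the gripper, in line with the tool; green and yellow are still in the rack. Carrying it to above the vise.

Request:
{"api": "send_rows", "payload": {"targets": [{"tx": -4.4,"ty": -4.8,"tz": -18,"rx": -0.75,"ry": 2.4,"rz": 1.25},{"tx": -3.7,"ty": -4.4,"tz": -18,"rx": -0.75,"ry": 2.4,"rz": 1.25},{"tx": -3,"ty": -4.2,"tz": -18.3,"rx": -0.75,"ry": 2.4,"rz": 1.25},{"tx": -2.3,"ty": -3.8,"tz": -18.5,"rx": -0.75,"ry": 2.4,"rz": 1.25},{"tx": -1.7,"ty": -3.6,"tz": -18.6,"rx": -0.75,"ry": 2.4,"rz": 1.25}]}}

```text
clock: 7.0
eef_pos: [0.5894, 0.1432, 0.2657]
orientation: [[0.874, 0.458, -0.164], [0.12, 0.124, 0.985], [0.472, -0.88, 0.053]]
wrist_force: [-0.2, 0.2, -4.0]
gripper_width: 0.271
```

Request:
{"api": "send_rows", "payload": {"targets": [{"tx": -1,"ty": -3.3,"tz": -18.7,"rx": -0.75,"ry": 2.4,"rz": 1.25},{"tx": 0,"ty": -3,"tz": -18.7,"rx": -0.75,"ry": 2.4,"rz": 1.25},{"tx": 0.5,"ty": -2.8,"tz": -18.8,"rx": -0.75,"ry": 2.4,"rz": 1.25},{"tx": 1.2,"ty": -2.5,"tz": -18.8,"rx": -0.75,"ry": 2.4,"rz": 1.25},{"tx": 2,"ty": -2.4,"tz": -18.8,"rx": -0.75,"ry": 2.4,"rz": 1.25}]}}

```text
clock: 7.5
eef_pos: [0.5934, 0.0485, 0.2731]
orientation: [[0.93, 0.363, 0.053], [-0.079, 0.056, 0.995], [0.359, -0.93, 0.081]]
wrist_force: [0.2, -1.3, -2.9]
gripper_width: 0.27
```

Request:
{"api": "send_rows", "payload": {"targets": [{"tx": 2.7,"ty": -2,"tz": -18.7,"rx": -0.75,"ry": 2.4,"rz": 1.25},{"tx": 3.4,"ty": -2,"tz": -18.6,"rx": -0.75,"ry": 2.4,"rz": 1.25},{"tx": 4.2,"ty": -1.8,"tz": -18.5,"rx": -0.75,"ry": 2.4,"rz": 1.25},{"tx": 5,"ty": -1.6,"tz": -18.3,"rx": -0.75,"ry": 2.4,"rz": 1.25},{"tx": 5.6,"ty": -1.6,"tz": -18,"rx": -0.75,"ry": 2.4,"rz": 1.25}]}}

```text
clock: 8.0
eef_pos: [0.5975, -0.0462, 0.2802]
orientation: [[0.93, 0.251, 0.269], [-0.281, 0.012, 0.96], [0.237, -0.968, 0.081]]
wrist_force: [-0.1, 0.2, -2.5]
gripper_width: 0.271
```

Request:
{"api": "send_rows", "payload": {"targets": [{"tx": 6.4,"ty": -1.4,"tz": -17.8,"rx": -0.75,"ry": 2.4,"rz": 1.25},{"tx": 7,"ty": -1.4,"tz": -17.6,"rx": -0.75,"ry": 2.4,"rz": 1.25},{"tx": 7.8,"ty": -1.3,"tz": -17.3,"rx": -0.75,"ry": 2.4,"rz": 1.25},{"tx": 8.4,"ty": -1.2,"tz": -17,"rx": -0.75,"ry": 2.4,"rz": 1.25},{"tx": 9.2,"ty": -1.2,"tz": -16.6,"rx": -0.75,"ry": 2.4,"rz": 1.25}]}}

```text
clock: 8.5
eef_pos: [0.6014, -0.1416, 0.2878]
orientation: [[0.872, 0.127, 0.473], [-0.476, -0.008, 0.88], [0.115, -0.992, 0.054]]
wrist_force: [0.3, -0.4, -2.4]
gripper_width: 0.271
```

Request:
{"api": "send_rows", "payload": {"targets": [{"tx": 9.8,"ty": -1.2,"tz": -16.2,"rx": -0.75,"ry": 2.4,"rz": 1.25},{"tx": 10.5,"ty": -1.3,"tz": -16,"rx": -0.75,"ry": 2.4,"rz": 1.25},{"tx": 11,"ty": -1.2,"tz": -15.4,"rx": -0.75,"ry": 2.4,"rz": 1.25},{"tx": 11.7,"ty": -1.3,"tz": -15,"rx": -0.75,"ry": 2.4,"rz": 1.25},{"tx": 12.3,"ty": -1.4,"tz": -14.4,"rx": -0.75,"ry": 2.4,"rz": 1.25}]}}

```text
clock: 9.0
eef_pos: [0.6052, -0.2365, 0.2951]
orientation: [[0.761, 0.0, 0.649], [-0.649, 0.0, 0.761], [0.0, -1.0, 0.0]]
wrist_force: [-0.3, 0.9, -3.3]
gripper_width: 0.269
```

```bash
python3 - <<'E'
from h import *
w=optics.snapshot('wrist');a=optics.snapshot('scene');b=optics.snapshot('side');s=bot.observe();W=cam('wrist');A=cam('scene');B=cam('side')
print(s['clock'],s['eef_pos'],s['orientation'].round(3).tolist(),s['wrist_force'],s['joint_positions'].round(1))
for n,i in zip('abw',(a,b,w)): np.save(f'pics/v{n}.npy',i)
np.savez('pics/vc.npz',K=W[0],R=W[1],t=W[2])
big=np.zeros((600,800,3),np.uint8)
big[:420,:560]=w[:,:,::-1]
big[:360,560:800]=cv2.resize(a[195:315,190:270,::-1],(240,360),interpolation=cv2.INTER_CUBIC)
big[360:600,560:800]=cv2.resize(b[200:300,255:355,::-1],(240,240),interpolation=cv2.INTER_CUBIC)
cv2.imwrite('pics/v.png',big)
E
```

```text
9.15 [ 0.60532514 -0.23634949  0.29450548] [[0.762, 0.001, 0.648], [-0.648, 0.0, 0.762], [0.001, -1.0, 0.001]] [-3.21740201e-01 -1.96075806e-03 -3.44758719e+00] [-23.6   2.9  80.7   0.   96.3  16.8]
```

View pics/v.png

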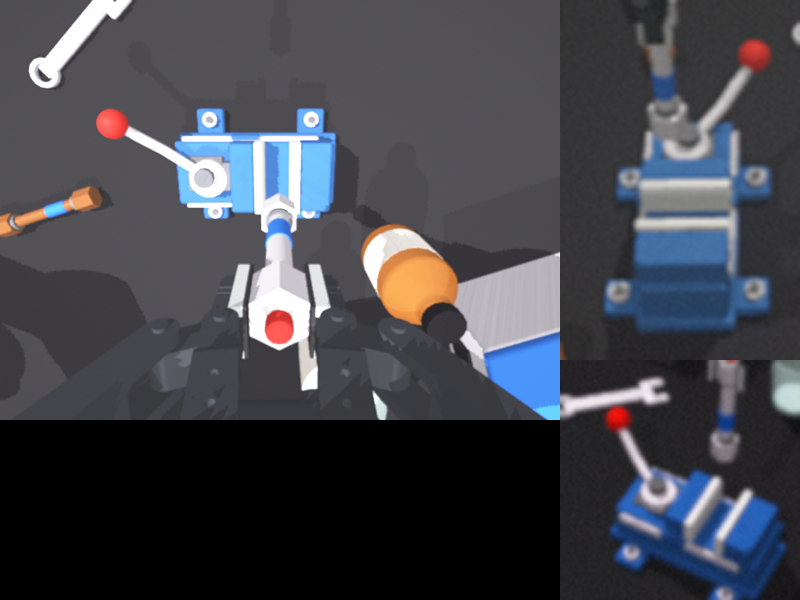

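The column hangs plumb over the vise. Jaw plates are at about x=259 and x=295 in the wrist picture, lever pivot at (205,178), knob at (112,124). Next: the jaw edges measured finely.

```bash
python3 - <<'E'
from h import *
w=np.load('pics/vw.npy');z=np.load('pics/vc.npz');W=(z['K'],z['R'],z['t'])
for y in (150,165,185): print(y,[tuple(int(v) for v in w[y,x]) for x in range(248,306,1)][::1] if y==165 else '')
hsv=cv2.cvtColor(w,cv2.COLOR_RGB2HSV);m=(hsv[...,1]<60)&(hsv[...,2]>150)
L=[];
for y in range(146,192,5):
    xs=np.where(m[y,245:310])[0]+245; print(y,xs.tolist())
k=red(w,(80,90,60,60),50)[0][0];pk=plane(W,k,.09);print('knob',k,pk)
print('pivot',plane(W,(204.5,178),.082))
S=[plane(W,p,.019) for p in ((209.3,119),(311,119))];d=S[1]-S[0];print(S,np.degrees(np.arctan2(d[1],d[0])))
E
```

```text
150 
165 [(114, 195, 254), (114, 196, 254), (114, 195, 254), (109, 189, 253), (100, 169, 247), (211, 227, 249), (255, 255, 255), (255, 255, 255), (255, 255, 255), (255, 255, 255), (255, 255, 255), (255, 255, 255), (255, 255, 255), (255, 255, 255), (243, 242, 244), (232, 232, 232), (205, 207, 217), (136, 160, 213), (88, 140, 220), (80, 139, 221), (82, 140, 221), (82, 139, 221), (82, 139, 221), (81, 138, 220), (82, 139, 221), (82, 138, 220), (81, 137, 219), (81, 137, 219), (81, 137, 219), (85, 144, 227), (96, 167, 247), (110, 191, 254), (114, 199, 254), (115, 200, 254), (114, 199, 254), (115, 200, 254), (114, 199, 254), (113, 199, 254), (113, 199, 254), (112, 199, 254), (158, 217, 254), (248, 250, 254), (255, 255, 255), (255, 255, 255), (255, 255, 255), (255, 255, 255), (255, 255, 255), (255, 255, 255), (255, 255, 255), (255, 255, 255), (255, 255, 255), (255, 255, 255), (235, 241, 251), (121, 173, 244), (108, 186, 254), (115, 197, 254), (116, 198, 254), (117, 197, 254)]
185 
146 [253, 254, 255, 256, 257, 258, 259, 260, 261, 262, 263, 264, 289, 290, 291, 292, 293, 294, 295, 296, 297, 29
[... 610 characters left out ...]
7, 298, 299, 300]
176 [254, 255, 256, 257, 258, 259, 260, 261, 262, 263, 264, 289, 290, 291, 292, 293, 294, 295, 296, 297, 298, 299, 300]
181 [254, 255, 256, 257, 258, 259, 260, 261, 262, 263, 264, 289, 290, 291, 292, 293, 294, 295, 296, 297, 298, 299]
186 [254, 255, 256, 257, 258, 259, 260, 261, 262, 263, 264, 289, 290, 291, 292, 293, 294, 295, 296, 297, 298, 299]
191 [254, 255, 256, 257, 258, 259, 260, 261, 262, 263, 264, 289, 290, 291, 292, 293, 294, 295, 296, 297, 298, 299]
knob [111.7, 123.5] [ 0.5190504  -0.08583842  0.09      ]
pivot [ 0.54776171 -0.18386964  0.082     ]
[array([ 0.58191919, -0.13842375,  0.019     ]), array([ 0.67286648, -0.2157918 ,  0.019     ])] -40.38751835478178
```

```bash
python3 - <<'E'
from h import *
w=np.load('pics/vw.npy');z=np.load('pics/vc.npz');W=(z['K'],z['R'],z['t'])
s=bot.observe();R=s['orientation'];p=s['eef_pos']
T=lambda X:(R.T@(X-p)*1e3).round(1)
print('axis proj',[proj(W,p+R@np.array([0,k,0])).round(1) for k in (-.039,-.031,.109,.21)])
print('jaw outer',T(plane(W,(253.2,165),.085)),T(plane(W,(300.6,165),.085)),'inner',T(plane(W,(264.7,165),.085)),T(plane(W,(288.4,165),.085)))
print('scr',[T(plane(W,q,.019)) for q in ((209.3,119),(311,119),(214.5,212),(310,212))],'piv',T(plane(W,(204.5,178),.082)))
g=cv2.cvtColor(w,cv2.COLOR_RGB2HSV)
for y in (204,208,212,216,222,232,242): print(y,[(int(g[y,x,1]),int(g[y,x,2])) for x in (257,258,259,260,261,262,263)],[(int(g[y,x,1]),int(g[y,x,2])) for x in range(292,300)])
for y in (250,270,290,310,320): 
    xs=np.where((g[y,240:320,1]<40)&(g[y,240:320,2]>110))[0]+240;print(y,xs[0],xs[-1],len(xs))
print(red(w,(260,300,40,60),50))
for y in (228,235): 
    b=np.where((g[y,255:305,1]>150)&(g[y,255:305,0]>100))[0]+255;print(y,b[0],b[-1])
E
```

```text
axis proj [array([278.4, 335.7]), array([278.4, 322. ]), array([278.6, 210.3]), array([278.6, 180.9])]
jaw outer [-26.2 209.5  16.8] [ 22.6 209.5  16.8] inner [-14.4 209.5  16.8] [ 10.1 209.5  16.8]
scr [array([-81.4, 275.5,  59.2]), array([ 38. , 275.6,  59.2]), array([-82. , 275.4, -55.6]), array([ 40.1, 275.5, -55.6])] piv [-78.  212.5   2.5]
204 [(0, 255), (0, 255), (0, 255), (0, 255), (0, 255), (0, 253), (3, 247)] [(9, 202), (10, 208), (2, 250), (0, 255), (0, 255), (0, 255), (0, 255), (0, 255)]
208 [(0, 255), (0, 255), (0, 255), (0, 255), (0, 255), (1, 255), (2, 250)] [(5, 245), (7, 224), (4, 230), (0, 255), (0, 255), (0, 255), (0, 255), (0, 255)]
212 [(0, 255), (0, 255), (0, 255), (0, 255), (0, 255), (0, 255), (0, 255)] [(0, 255), (0, 255), (0, 255), (0, 255), (0, 255), (0, 255), (0, 255), (21, 255)]
216 [(12, 86), (15, 85), (16, 82), (14, 108), (6, 236), (0, 255), (0, 255)] [(8, 220), (4, 249), (0, 255), (0, 255), (2, 255), (107, 255), (145, 255), (143, 255)]
222 [(14, 88), (17, 88), (15, 85), (16, 109), (6, 237), (0, 255), (0, 255)] [(12, 194), (4, 249), (1, 254), (5, 246), (12, 174), (15, 101), (15, 86), (17, 88)]
232 [(14, 88), (15, 87), (15, 87), (12, 86), (15, 86), (15, 84), (13, 96)] [(14, 165), (10, 127), (13, 97), (15, 86), (18, 87), (15, 87), (15, 87), (14, 88)]
242 [(17, 88), (17, 88), (14, 88), (14, 88), (14, 88), (14, 88), (9, 85)] [(143, 193), (57, 108), (12, 86), (12, 87), (15, 87), (12, 88), (14, 88), (14, 88)]
250 266 291 26
270 240 319 64
290 240 319 71
310 240 319 60
320 249 309 34
[([278.8, 326.7], 783)]
228 268 289
235 266 290
```

Request:
{"api": "send_rows", "payload": {"targets": [{"tx": -1,"ty": 8,"tz": 1,"rx": 0,"ry": 0,"rz": 0},{"tx": -1,"ty": 12,"tz": 1,"rx": 0,"ry": 0,"rz": 0},{"tx": 0,"ty": 12,"tz": 0,"rx": 0,"ry": 0,"rz": 0},{"tx": 0,"ty": 12,"tz": 0,"rx": 0,"ry": 0,"rz": 0},{"tx": 0,"ty": 12,"tz": 0,"rx": 0,"ry": 0,"rz": 0}]}}

```text
clock: 9.65
eef_pos: [0.6049, -0.2317, 0.2377]
orientation: [[0.763, 0.002, 0.646], [-0.646, -0.0, 0.763], [0.001, -1.0, 0.001]]
wrist_force: [0.2, 1.0, -2.3]
gripper_width: 0.27
```

Request:
{"api": "send_rows", "payload": {"targets": [{"tx": 0,"ty": 12,"tz": 0,"rx": 0,"ry": 0,"rz": 0},{"tx": 0,"ty": 12,"tz": 0,"rx": 0,"ry": 0,"rz": 0},{"tx": 0,"ty": 8,"tz": 0,"rx": 0,"ry": 0,"rz": 0},{"tx": 0,"ty": 0,"tz": 0,"rx": 0,"ry": 0,"rz": 0},{"tx": 0,"ty": 0,"tz": 0,"rx": 0,"ry": 0,"rz": 0}]}}

```text
clock: 10.15
eef_pos: [0.6052, -0.2321, 0.2073]
orientation: [[0.763, 0.003, 0.646], [-0.646, -0.0, 0.763], [0.002, -1.0, 0.001]]
wrist_force: [0.9, 0.1, -2.9]
gripper_width: 0.27
```

```bash
python3 - <<'E'
from h import *
w=optics.snapshot('wrist');a=optics.snapshot('scene');b=optics.snapshot('side');s=bot.observe();W=cam('wrist')
print(s['clock'],s['eef_pos'],s['orientation'].round(3).tolist(),s['wrist_force'])
np.save('pics/xw.npy',w)
R=s['orientation'];p=s['eef_pos']
print('axis proj',[proj(W,p+R@np.array([0,k,0])).round(1) for k in (-.039,.085,.109,.12)])
big=np.zeros((600,800,3),np.uint8)
big[:,:440]=cv2.resize(w[90:290,205:352,::-1],(440,600),interpolation=cv2.INTER_CUBIC)
big[:300,440:]=cv2.resize(a[215:295,190:286,::-1],(360,300),interpolation=cv2.INTER_CUBIC)
big[300:,440:]=cv2.resize(b[215:295,270:366,::-1],(360,300),interpolation=cv2.INTER_CUBIC)
cv2.imwrite('pics/x.png',big)
E
```

```text
10.3 [ 0.6053382  -0.23212517  0.20781594] [[0.763, 0.003, 0.646], [-0.646, -0.001, 0.763], [0.003, -1.0, 0.002]] [-0.12863581 -0.4242951  -2.40220944]
axis proj [array([278.3, 335.6]), array([278.6, 220.6]), array([278.6, 210.2]), array([278.6, 206. ])]
```

View pics/x.png

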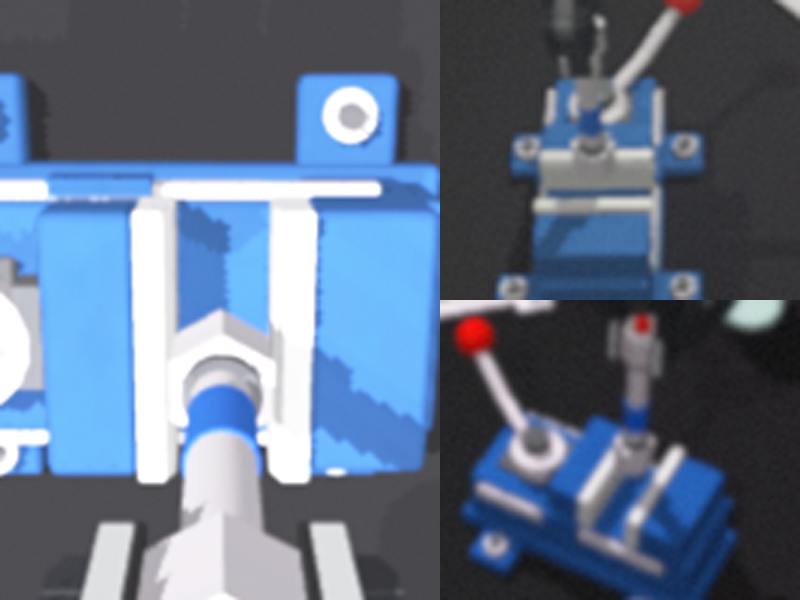

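The hex hangs between the plates, flats parallel to them: hex mid at crop x=221, jaw mid about 223.5, so shift +0.7 mm along tool x. Then lower slowly, watching the force.

Request:
{"api": "send_rows", "payload": {"targets": [{"tx": 0.7,"ty": 2,"tz": 0,"rx": 0,"ry": 0,"rz": 0},{"tx": 0,"ty": 4,"tz": 0,"rx": 0,"ry": 0,"rz": 0},{"tx": 0,"ty": 4,"tz": 0,"rx": 0,"ry": 0,"rz": 0},{"tx": 0,"ty": 4,"tz": 0,"rx": 0,"ry": 0,"rz": 0},{"tx": 0,"ty": 3,"tz": 0,"rx": 0,"ry": 0,"rz": 0}]}}

```text
clock: 10.8
eef_pos: [0.6056, -0.2324, 0.1894]
orientation: [[0.763, 0.002, 0.646], [-0.646, -0.0, 0.763], [0.001, -1.0, 0.001]]
wrist_force: [0.1, -1.1, -3.8]
gripper_width: 0.269
```

Request:
{"api": "send_rows", "payload": {"targets": [{"tx": 0,"ty": 2,"tz": 0,"rx": 0,"ry": 0,"rz": 0},{"tx": 0,"ty": 2,"tz": 0,"rx": 0,"ry": 0,"rz": 0},{"tx": 0,"ty": 2,"tz": 0,"rx": 0,"ry": 0,"rz": 0},{"tx": 0,"ty": 2,"tz": 0,"rx": 0,"ry": 0,"rz": 0},{"tx": 0,"ty": 2,"tz": 0,"rx": 0,"ry": 0,"rz": 0}]}}

```text
clock: 11.3
eef_pos: [0.6057, -0.2325, 0.18]
orientation: [[0.763, 0.002, 0.646], [-0.646, -0.0, 0.763], [0.002, -1.0, 0.001]]
wrist_force: [-0.3, 0.1, -2.5]
gripper_width: 0.27
```

Request:
{"api": "send_rows", "payload": {"targets": [{"tx": 0,"ty": 2,"tz": 0,"rx": 0,"ry": 0,"rz": 0},{"tx": 0,"ty": 2,"tz": 0,"rx": 0,"ry": 0,"rz": 0},{"tx": 0,"ty": 2,"tz": 0,"rx": 0,"ry": 0,"rz": 0},{"tx": 0,"ty": 2,"tz": 0,"rx": 0,"ry": 0,"rz": 0},{"tx": 0,"ty": 1,"tz": 0,"rx": 0,"ry": 0,"rz": 0}]}}

```text
clock: 11.8
eef_pos: [0.6057, -0.2325, 0.1708]
orientation: [[0.763, 0.002, 0.646], [-0.646, -0.0, 0.763], [0.002, -1.0, 0.001]]
wrist_force: [0.2, -0.4, -2.3]
gripper_width: 0.271
```

Request:
{"api": "send_rows", "payload": {"targets": [{"tx": 0,"ty": 0.8,"tz": 0,"rx": 0,"ry": 0,"rz": 0},{"tx": 0,"ty": 0.8,"tz": 0,"rx": 0,"ry": 0,"rz": 0},{"tx": 0,"ty": 0.8,"tz": 0,"rx": 0,"ry": 0,"rz": 0},{"tx": 0,"ty": 0,"tz": 0,"rx": 0,"ry": 0,"rz": 0},{"tx": 0,"ty": 0,"tz": 0,"rx": 0,"ry": 0,"rz": 0}]}}

```text
clock: 12.3
eef_pos: [0.6058, -0.2325, 0.1687]
orientation: [[0.763, 0.002, 0.646], [-0.646, -0.0, 0.763], [0.002, -1.0, 0.001]]
wrist_force: [-0.2, -0.2, -3.6]
gripper_width: 0.267
```

Request:
{"api": "send_rows", "payload": {"targets": [{"tx": 0,"ty": 0.6,"tz": 0,"rx": 0,"ry": 0,"rz": 0},{"tx": 0,"ty": 0.6,"tz": 0,"rx": 0,"ry": 0,"rz": 0},{"tx": 0,"ty": 0.6,"tz": 0,"rx": 0,"ry": 0,"rz": 0},{"tx": 0,"ty": 0,"tz": 0,"rx": 0,"ry": 0,"rz": 0},{"tx": 0,"ty": 0,"tz": 0,"rx": 0,"ry": 0,"rz": 0}]}}

```text
clock: 12.8
eef_pos: [0.6057, -0.2325, 0.1669]
orientation: [[0.763, 0.002, 0.646], [-0.646, -0.0, 0.763], [0.002, -1.0, 0.001]]
wrist_force: [-0.2, -0.2, -2.2]
gripper_width: 0.274
```

Request:
{"api": "send_rows", "payload": {"targets": [{"tx": 0,"ty": 0.5,"tz": 0,"rx": 0,"ry": 0,"rz": 0},{"tx": 0,"ty": 0.5,"tz": 0,"rx": 0,"ry": 0,"rz": 0},{"tx": 0,"ty": 0,"tz": 0,"rx": 0,"ry": 0,"rz": 0},{"tx": 0,"ty": 0,"tz": 0,"rx": 0,"ry": 0,"rz": 0},{"tx": 0,"ty": 0,"tz": 0,"rx": 0,"ry": 0,"rz": 0}]}}

```text
clock: 13.3
eef_pos: [0.6058, -0.2325, 0.1659]
orientation: [[0.763, 0.002, 0.646], [-0.646, -0.0, 0.763], [0.002, -1.0, 0.001]]
wrist_force: [0.6, -0.5, -2.6]
gripper_width: 0.27
```

Request:
{"api": "send_rows", "payload": {"targets": [{"tx": 0,"ty": 0.5,"tz": 0,"rx": 0,"ry": 0,"rz": 0},{"tx": 0,"ty": 0.5,"tz": 0,"rx": 0,"ry": 0,"rz": 0},{"tx": 0,"ty": 0,"tz": 0,"rx": 0,"ry": 0,"rz": 0},{"tx": 0,"ty": 0,"tz": 0,"rx": 0,"ry": 0,"rz": 0},{"tx": 0,"ty": 0,"tz": 0,"rx": 0,"ry": 0,"rz": 0}]}}

```text
clock: 13.8
eef_pos: [0.6059, -0.2326, 0.1656]
orientation: [[0.763, 0.003, 0.646], [-0.646, -0.001, 0.763], [0.003, -1.0, 0.002]]
wrist_force: [-0.3, 0.8, 5.8]
gripper_width: 0.274
```

Request:
{"api": "send_rows", "payload": {"targets": [{"tx": 0,"ty": 0.4,"tz": 0,"rx": 0,"ry": 0,"rz": 0},{"tx": 0,"ty": 0.4,"tz": 0,"rx": 0,"ry": 0,"rz": 0},{"tx": 0,"ty": 0,"tz": 0,"rx": 0,"ry": 0,"rz": 0},{"tx": 0,"ty": 0,"tz": 0,"rx": 0,"ry": 0,"rz": 0},{"tx": 0,"ty": 0,"tz": 0,"rx": 0,"ry": 0,"rz": 0}]}}

```text
clock: 14.3
eef_pos: [0.6061, -0.2326, 0.1655]
orientation: [[0.763, 0.004, 0.646], [-0.646, -0.001, 0.763], [0.003, -1.0, 0.002]]
wrist_force: [-3.1, 1.4, 11.3]
gripper_width: 0.271
```

The foot reached the bed at TCP z = 0.1656. Ease off and release.

Request:
{"api": "send_rows", "payload": {"targets": [{"tx": 0,"ty": -0.5,"tz": 0,"rx": 0,"ry": 0,"rz": 0},{"tx": 0,"ty": -0.5,"tz": 0,"rx": 0,"ry": 0,"rz": 0},{"tx": 0,"ty": 0,"tz": 0,"rx": 0,"ry": 0,"rz": 0},{"tx": 0,"ty": 0,"tz": 0,"rx": 0,"ry": 0,"rz": 0},{"tx": 0,"ty": 0,"tz": 0,"rx": 0,"ry": 0,"rz": 0}], "squeeze": 20}}

```text
clock: 14.8
eef_pos: [0.6059, -0.2325, 0.1656]
orientation: [[0.763, 0.003, 0.646], [-0.646, -0.0, 0.763], [0.003, -1.0, 0.002]]
wrist_force: [-0.6, 1.1, 5.7]
gripper_width: 0.269
```

Request:
{"api": "send_rows", "payload": {"targets": [{"tx": 0,"ty": 0,"tz": 0,"rx": 0,"ry": 0,"rz": 0},{"tx": 0,"ty": 0,"tz": 0,"rx": 0,"ry": 0,"rz": 0},{"tx": 0,"ty": 0,"tz": 0,"rx": 0,"ry": 0,"rz": 0},{"tx": 0,"ty": 0,"tz": 0,"rx": 0,"ry": 0,"rz": 0},{"tx": 0,"ty": 0,"tz": 0,"rx": 0,"ry": 0,"rz": 0}], "gripper": 0.6}}

```text
clock: 15.3
eef_pos: [0.6057, -0.2325, 0.165]
orientation: [[0.763, 0.002, 0.646], [-0.646, -0.0, 0.763], [0.002, -1.0, 0.001]]
wrist_force: [-0.5, 0.3, -0.2]
gripper_width: 0.599
```

```bash
python3 - <<'E'
from h import *
w=optics.snapshot('wrist');s=bot.observe();W=cam('wrist');R=s['orientation'];p=s['eef_pos']
print(s['clock'],p,s['wrist_force'],s['gripper_width'])
print(red(w,(240,280,80,100),50),[proj(W,p+R@np.array([0,k,0])).round(1) for k in (-.039,-.031)])
# plan: knob push. pivot, knob
piv=np.array([.547,-.1845]);k=np.array([.5195,-.0865]);print(np.linalg.norm(k-piv),np.degrees(np.arctan2(*(k-piv)[::-1])))
E
```

```text
15.35 [ 0.60573572 -0.23250167  0.16498276] [ 0.62590054 -0.60730978  0.25036107] 0.5994352821247682
[([280.1, 327.6], 790)] [array([278.4, 335.6]), array([278.4, 322. ])]
0.10178531328241813 105.67477007500962
```

Released; the plug's place in the view hardly changed, so the column stands. Going up, then over the knob with tool x tangent to its circle.

```bash
python3 - <<'E'
from h import *
s=bot.observe();R0=s['orientation'];p=s['eef_pos']+[0,0,.085]
R,_=frame(15.7,0)
rows(np.array([.5195,-.0865,.19]),R,15,p,R0)
E
```

```text
total mm [-86.2 146.  -60. ] rv [-2.000e-02 -5.596e+01  1.300e-01]
{"tx":-10.7,"ty":4,"tz":3.7,"rx":-0,"ry":-3.73,"rz":0.01},{"tx":-10.4,"ty":4,"tz":4.4,"rx":-0,"ry":-3.73,"rz":0.01},{"tx":-10.1,"ty":4,"tz":5.1,"rx":-0,"ry":-3.73,"rz":0.01},{"tx":-9.8,"ty":3.9,"tz":5.7,"rx":-0,"ry":-3.73,"rz":0.01},{"tx":-9.3,"ty":4,"tz":6.3,"rx":-0,"ry":-3.73,"rz":0.01}
{"tx":-9,"ty":4,"tz":6.9,"rx":-0,"ry":-3.73,"rz":0.01},{"tx":-8.4,"ty":4,"tz":7.5,"rx":-0,"ry":-3.73,"rz":0.01},{"tx":-8,"ty":4,"tz":8.1,"rx":-0,"ry":-3.73,"rz":0.01},{"tx":-7.4,"ty":4,"tz":8.5,"rx":-0,"ry":-3.73,"rz":0.01},{"tx":-6.9,"ty":4,"tz":9,"rx":-0,"ry":-3.73,"rz":0.01}
{"tx":-6.2,"ty":4,"tz":9.4,"rx":-0,"ry":-3.73,"rz":0.01},{"tx":-5.6,"ty":4,"tz":9.8,"rx":-0,"ry":-3.73,"rz":0.01},{"tx":-5,"ty":4,"tz":10.2,"rx":-0,"ry":-3.73,"rz":0.01},{"tx":-4.3,"ty":4,"tz":10.4,"rx":-0,"ry":-3.73,"rz":0.01},{"tx":-3.6,"ty":4,"tz":10.7,"rx":-0,"ry":-3.73,"rz":0.01}
```

Request:
{"api": "send_rows", "payload": {"targets": [{"tx": 0,"ty": -3,"tz": 0,"rx": 0,"ry": 0,"rz": 0},{"tx": 0,"ty": -15,"tz": 0,"rx": 0,"ry": 0,"rz": 0},{"tx": 0,"ty": -22,"tz": 0,"rx": 0,"ry": 0,"rz": 0},{"tx": 0,"ty": -25,"tz": 0,"rx": 0,"ry": 0,"rz": 0},{"tx": 0,"ty": -20,"tz": 0,"rx": 0,"ry": 0,"rz": 0}]}}

```text
clock: 15.85
eef_pos: [0.6057, -0.2325, 0.2531]
orientation: [[0.763, 0.004, 0.646], [-0.646, -0.001, 0.763], [0.004, -1.0, 0.002]]
wrist_force: [0.4, -0.4, -0.3]
gripper_width: 0.599
```

Request:
{"api": "send_rows", "payload": {"targets": [{"tx": -10.7,"ty": 0,"tz": 3.7,"rx": 0,"ry": -3.7,"rz": 0},{"tx": -10.4,"ty": 0,"tz": 4.4,"rx": 0,"ry": -3.7,"rz": 0},{"tx": -10,"ty": 0,"tz": 5,"rx": 0,"ry": -3.7,"rz": 0},{"tx": -9.8,"ty": 0,"tz": 5.7,"rx": 0,"ry": -3.7,"rz": 0},{"tx": -9.3,"ty": 0,"tz": 6.3,"rx": 0,"ry": -3.7,"rz": 0}]}}

```text
clock: 16.35
eef_pos: [0.5767, -0.1836, 0.2515]
orientation: [[0.93, 0.003, 0.368], [-0.368, -0.001, 0.93], [0.003, -1.0, 0.001]]
wrist_force: [0.4, 0.4, -0.3]
gripper_width: 0.599
```

Request:
{"api": "send_rows", "payload": {"targets": [{"tx": -9,"ty": 0,"tz": 7,"rx": 0,"ry": -3.7,"rz": 0},{"tx": -8.4,"ty": 0,"tz": 7.5,"rx": 0,"ry": -3.7,"rz": 0},{"tx": -8,"ty": 0,"tz": 8,"rx": 0,"ry": -3.7,"rz": 0},{"tx": -7.4,"ty": 0,"tz": 8.5,"rx": 0,"ry": -3.7,"rz": 0},{"tx": -7,"ty": 0,"tz": 9,"rx": 0,"ry": -3.7,"rz": 0}]}}

```text
clock: 16.85
eef_pos: [0.548, -0.1348, 0.2514]
orientation: [[0.999, 0.003, 0.054], [-0.054, -0.001, 0.999], [0.004, -1.0, -0.0]]
wrist_force: [-1.2, 0.3, -0.1]
gripper_width: 0.597
```

Request:
{"api": "send_rows", "payload": {"targets": [{"tx": -6.2,"ty": 10,"tz": 9.4,"rx": 0,"ry": -3.7,"rz": 0},{"tx": -5.6,"ty": 12,"tz": 9.8,"rx": 0,"ry": -3.7,"rz": 0},{"tx": -5,"ty": 15,"tz": 10,"rx": 0,"ry": -3.7,"rz": 0},{"tx": -4.3,"ty": 15,"tz": 10.4,"rx": 0,"ry": -3.7,"rz": 0},{"tx": -3.6,"ty": 10,"tz": 10.7,"rx": 0,"ry": -3.7,"rz": 0}]}}

```text
clock: 17.35
eef_pos: [0.5196, -0.0862, 0.1882]
orientation: [[0.964, 0.003, -0.265], [0.265, -0.0, 0.964], [0.003, -1.0, -0.001]]
wrist_force: [-0.4, 0.7, -0.0]
gripper_width: 0.6
```

```bash
python3 - <<'E'
from h import *
w=optics.snapshot('wrist');s=bot.observe();W=cam('wrist');R=s['orientation'];p=s['eef_pos']
print(s['clock'],p,R.round(3).tolist(),s['joint_positions'].round(1))
k=red(w,(150,60,260,300),100);print(k,proj(W,p+R@np.array([0,p[2]-.09,0])))
X=plane(W,k[0][0],.09);print(X,(R.T@(X-p)*1e3).round(1))
np.save('pics/kw.npy',w)
a=optics.snapshot('scene');b=optics.snapshot('side')
np.save('pics/ka.npy',a);np.save('pics/kb.npy',b)
for n,im,roi in(('scene',a,(195,180,90,120)),('side',b,(260,180,100,110))): print(n,red(im,roi))
E
```

```text
17.4 [ 0.51873121 -0.08508928  0.18685865] [[0.963, 0.001, -0.27], [0.27, 0.0, 0.963], [0.001, -1.0, 0.0]] [-12.1 -11.4 104.2   0.   87.1 -27.8]
[([277.5, 214.5], 1175)] [278.51277525 215.10727994]
[ 0.51799727 -0.08478945  0.09      ] [-0.7 96.9  0.5]
scene [([254.4, 212.7], 85), ([228.0, 231.7], 13)]
side [([351.4, 181.2], 51), ([278.6, 223.9], 83), ([323.3, 232.4], 14)]
```

Request:
{"api": "send_rows", "payload": {"targets": [{"tx": -0.7,"ty": 14,"tz": 0,"rx": 0,"ry": 0,"rz": 0},{"tx": 0,"ty": 16,"tz": 0,"rx": 0,"ry": 0,"rz": 0},{"tx": 0,"ty": 16,"tz": 0,"rx": 0,"ry": 0,"rz": 0},{"tx": 0,"ty": 14,"tz": 0,"rx": 0,"ry": 0,"rz": 0},{"tx": 0,"ty": 10,"tz": 0,"rx": 0,"ry": 0,"rz": 0}]}}

```text
clock: 18.0
eef_pos: [0.5189, -0.0868, 0.1159]
orientation: [[0.965, 0.001, -0.263], [0.263, 0.0, 0.965], [0.001, -1.0, -0.0]]
wrist_force: [0.5, -0.4, 0.3]
gripper_width: 0.596
```

Request:
{"api": "send_rows", "payload": {"targets": [{"tx": 0,"ty": 10,"tz": 0,"rx": 0,"ry": 0,"rz": 0},{"tx": 0,"ty": 10,"tz": 0,"rx": 0,"ry": 0,"rz": 0},{"tx": 0,"ty": 10,"tz": 0,"rx": 0,"ry": 0,"rz": 0},{"tx": 0,"ty": 10,"tz": 0,"rx": 0,"ry": 0,"rz": 0},{"tx": 0,"ty": 6,"tz": 0,"rx": 0,"ry": 0,"rz": 0}]}}

```text
clock: 18.5
eef_pos: [0.5193, -0.0867, 0.0708]
orientation: [[0.965, 0.002, -0.263], [0.263, -0.0, 0.965], [0.002, -1.0, -0.001]]
wrist_force: [-0.2, 0.0, -0.0]
gripper_width: 0.601
```

Request:
{"api": "send_rows", "payload": {"targets": [{"tx": 0,"ty": 0,"tz": 0,"rx": 0,"ry": 0,"rz": 0},{"tx": 0,"ty": 0,"tz": 0,"rx": 0,"ry": 0,"rz": 0},{"tx": 0,"ty": 0,"tz": 0,"rx": 0,"ry": 0,"rz": 0},{"tx": 0,"ty": 0,"tz": 0,"rx": 0,"ry": 0,"rz": 0},{"tx": 0,"ty": 0,"tz": 0,"rx": 0,"ry": 0,"rz": 0}], "gripper": 0, "squeeze": 30}}

```text
clock: 19.0
eef_pos: [0.5193, -0.0868, 0.072]
orientation: [[0.965, 0.002, -0.263], [0.263, -0.0, 0.965], [0.002, -1.0, -0.001]]
wrist_force: [-6.3, 0.1, 0.4]
gripper_width: 0.307
```

```bash
python3 - <<'E'
from h import *
s=bot.observe();R0=s['orientation'];p=s['eef_pos']
print(s['clock'],p,R0.round(3).tolist(),s['wrist_force'],s['gripper_width'],tri(cam('scene'),(228,231.7),cam('side'),(323.3,232.4)))
piv=np.array([.547,-.1845]);r=p[:2]-piv;print(np.hypot(*r),np.degrees(np.arctan2(r[1],r[0])))
# chord step of 4 deg on 100 mm circle, tool-frame, about pivot 100mm along -z
st=Ro.from_rotvec([0,-4,0],degrees=True).as_matrix();print(st@[0,0,100]-np.array([0,0,100]))
E
```

```text
19.0 [ 0.51930849 -0.08682862  0.07199243] [[0.965, 0.002, -0.263], [0.263, -0.0, 0.965], [0.002, -1.0, -0.001]] [-6.34292785  0.07867641  0.38578299] 0.30658168815797804 (array([ 0.60648169, -0.23404836,  0.20293923]), np.float64(0.001218420019006545))
0.10152102858177485 105.82894275799087
[-6.97564737  0.         -0.24359497]
```

Request:
{"api": "send_rows", "payload": {"targets": [{"tx": -3.5,"ty": 0,"tz": -0.1,"rx": 0,"ry": -2,"rz": 0},{"tx": -7,"ty": 0,"tz": -0.2,"rx": 0,"ry": -4,"rz": 0},{"tx": -7,"ty": 0,"tz": -0.2,"rx": 0,"ry": -4,"rz": 0},{"tx": -7,"ty": 0,"tz": -0.2,"rx": 0,"ry": -4,"rz": 0},{"tx": -7,"ty": 0,"tz": -0.2,"rx": 0,"ry": -4,"rz": 0}]}}

```text
clock: 19.5
eef_pos: [0.4911, -0.0995, 0.0721]
orientation: [[0.835, 0.004, -0.551], [0.551, 0.0, 0.835], [0.003, -1.0, -0.002]]
wrist_force: [2.5, 0.7, -3.2]
gripper_width: 0.304
```

```bash
cat > q.py <<'E'
from h import *
s=bot.observe();R0=s['orientation'];p=s['eef_pos'];piv=np.array([.547,-.1845]);r=p[:2]-piv
print(s['clock'],p.round(4),'tool F',(R0.T@s['wrist_force']).round(1),s['gripper_width'],'rad',np.hypot(*r),'lever',np.degrees(np.arctan2(r[1],r[0]))-105.8,'toolz',np.degrees(np.arctan2(R0[1,2],R0[0,2]))-105.2)
E
python3 q.py
```

```text
19.5 [ 0.4911 -0.0995  0.0721] tool F [ 2.5  3.2 -0.8] 0.30413097472392586 rad 0.10179327626118498 lever 17.53894953385074 toolz 18.208342994147955
```

Friction at the knob is about 2.5–3 N. Another 14° brings the jaws near contact, then small steps.

Request:
{"api": "send_rows", "payload": {"targets": [{"tx": -5.2,"ty": 0,"tz": -0.1,"rx": 0,"ry": -3,"rz": 0},{"tx": -5.2,"ty": 0,"tz": -0.1,"rx": 0,"ry": -3,"rz": 0},{"tx": -5.2,"ty": 0,"tz": -0.1,"rx": 0,"ry": -3,"rz": 0},{"tx": -3.5,"ty": 0,"tz": -0.1,"rx": 0,"ry": -2,"rz": 0},{"tx": -3.5,"ty": 0,"tz": 0,"rx": 0,"ry": -2,"rz": 0}]}}

```text
clock: 20.0
eef_pos: [0.4737, -0.1138, 0.0721]
orientation: [[0.691, 0.004, -0.723], [0.723, 0.0, 0.691], [0.003, -1.0, -0.003]]
wrist_force: [0.3, 0.8, -2.8]
gripper_width: 0.307
```

```bash
python3 q.py
```

```text
20.0 [ 0.4737 -0.1138  0.0721] tool F [0.8 2.8 0.4] 0.30674113713545886 rad 0.10185430718282726 lever 30.230950219678775 toolz 31.12009445056468
```

Request:
{"api": "send_rows", "payload": {"targets": [{"tx": -1,"ty": 0,"tz": 0,"rx": 0,"ry": -0.6,"rz": 0},{"tx": -1,"ty": 0,"tz": 0,"rx": 0,"ry": -0.6,"rz": 0},{"tx": 0,"ty": 0,"tz": 0,"rx": 0,"ry": 0,"rz": 0},{"tx": 0,"ty": 0,"tz": 0,"rx": 0,"ry": 0,"rz": 0},{"tx": 0,"ty": 0,"tz": 0,"rx": 0,"ry": 0,"rz": 0}]}}

```text
clock: 20.5
eef_pos: [0.4722, -0.1153, 0.072]
orientation: [[0.677, 0.003, -0.736], [0.736, -0.0, 0.677], [0.002, -1.0, -0.002]]
wrist_force: [-0.3, 1.2, 1.5]
gripper_width: 0.304
```

```bash
python3 q.py
```

```text
20.5 [ 0.4722 -0.1153  0.072 ] tool F [ 0.7 -1.5  1. ] 0.304193662542274 rad 0.10189549766826746 lever 31.436788346703494 toolz 32.22121175744802
```

Request:
{"api": "send_rows", "payload": {"targets": [{"tx": -1,"ty": 0,"tz": 0,"rx": 0,"ry": -0.6,"rz": 0},{"tx": -1,"ty": 0,"tz": 0,"rx": 0,"ry": -0.6,"rz": 0},{"tx": -1,"ty": 0,"tz": 0,"rx": 0,"ry": -0.6,"rz": 0},{"tx": -1,"ty": 0,"tz": 0,"rx": 0,"ry": -0.6,"rz": 0},{"tx": 0,"ty": 0,"tz": 0,"rx": 0,"ry": 0,"rz": 0}]}}

```text
clock: 21.0
eef_pos: [0.4694, -0.1185, 0.0719]
orientation: [[0.645, 0.003, -0.765], [0.765, -0.0, 0.645], [0.001, -1.0, -0.002]]
wrist_force: [0.1, 0.4, 3.1]
gripper_width: 0.305
```

```bash
python3 q.py
```

```text
21.0 [ 0.4694 -0.1185  0.0719] tool F [ 0.4 -3.1  0.1] 0.30506026598365793 rad 0.1019126207007008 lever 33.821244443452414 toolz 34.66796044877985
```

Request:
{"api": "send_rows", "payload": {"targets": [{"tx": -1,"ty": 0,"tz": 0,"rx": 0,"ry": -0.6,"rz": 0},{"tx": -1,"ty": 0,"tz": 0,"rx": 0,"ry": -0.6,"rz": 0},{"tx": 0,"ty": 0,"tz": 0,"rx": 0,"ry": 0,"rz": 0},{"tx": 0,"ty": 0,"tz": 0,"rx": 0,"ry": 0,"rz": 0},{"tx": 0,"ty": 0,"tz": 0,"rx": 0,"ry": 0,"rz": 0}]}}

```text
clock: 21.5
eef_pos: [0.4681, -0.12, 0.0719]
orientation: [[0.629, 0.002, -0.778], [0.778, -0.001, 0.629], [0.001, -1.0, -0.002]]
wrist_force: [0.6, -0.0, 4.8]
gripper_width: 0.305
```

```bash
python3 q.py
```

```text
21.5 [ 0.4681 -0.12    0.0719] tool F [ 0.3 -4.8 -0.5] 0.30525730476451624 rad 0.10192525155585816 lever 34.917095570540184 toolz 35.83375891156241
```

Request:
{"api": "send_rows", "payload": {"targets": [{"tx": -0.5,"ty": -0.2,"tz": 0,"rx": 0,"ry": -0.3,"rz": 0},{"tx": -0.5,"ty": -0.2,"tz": 0,"rx": 0,"ry": -0.3,"rz": 0},{"tx": -0.5,"ty": 0,"tz": 0,"rx": 0,"ry": -0.3,"rz": 0},{"tx": -0.5,"ty": 0,"tz": 0,"rx": 0,"ry": -0.3,"rz": 0},{"tx": -0.5,"ty": 0,"tz": 0,"rx": 0,"ry": -0.3,"rz": 0}]}}

```text
clock: 22.0
eef_pos: [0.4666, -0.1219, 0.072]
orientation: [[0.608, 0.003, -0.794], [0.794, -0.0, 0.608], [0.001, -1.0, -0.002]]
wrist_force: [5.7, -0.1, 0.2]
gripper_width: 0.306
```

```bash
python3 q.py
```

```text
22.0 [ 0.4666 -0.1219  0.072 ] tool F [ 3.3 -0.2 -4.6] 0.3056315768209152 rad 0.1019263987334696 lever 36.28436038784436 toolz 37.361157213257414
```

Request:
{"api": "send_rows", "payload": {"targets": [{"tx": -0.5,"ty": 0,"tz": 0,"rx": 0,"ry": -0.3,"rz": 0},{"tx": -0.5,"ty": 0,"tz": 0,"rx": 0,"ry": -0.3,"rz": 0},{"tx": -0.5,"ty": 0,"tz": 0,"rx": 0,"ry": -0.3,"rz": 0},{"tx": -0.5,"ty": 0,"tz": 0,"rx": 0,"ry": -0.3,"rz": 0},{"tx": -0.5,"ty": 0,"tz": 0,"rx": 0,"ry": -0.3,"rz": 0}]}}

```text
clock: 22.5
eef_pos: [0.4651, -0.1238, 0.072]
orientation: [[0.587, 0.003, -0.81], [0.81, -0.0, 0.587], [0.001, -1.0, -0.002]]
wrist_force: [5.3, 0.5, -0.3]
gripper_width: 0.308
```

```bash
python3 q.py
```

```text
22.5 [ 0.4651 -0.1238  0.072 ] tool F [ 3.5  0.3 -4. ] 0.30812823015810165 rad 0.1019544584516014 lever 37.64762370568373 toolz 38.861362167459745
```

Request:
{"api": "send_rows", "payload": {"targets": [{"tx": -0.5,"ty": 0,"tz": -0.2,"rx": 0,"ry": -0.3,"rz": 0},{"tx": -0.5,"ty": 0,"tz": -0.1,"rx": 0,"ry": -0.3,"rz": 0},{"tx": -0.5,"ty": 0,"tz": 0,"rx": 0,"ry": -0.3,"rz": 0},{"tx": -0.5,"ty": 0,"tz": 0,"rx": 0,"ry": -0.3,"rz": 0},{"tx": -0.5,"ty": 0,"tz": 0,"rx": 0,"ry": -0.3,"rz": 0}]}}

```text
clock: 23.0
eef_pos: [0.4637, -0.1259, 0.072]
orientation: [[0.565, 0.002, -0.825], [0.825, 0.0, 0.565], [0.001, -1.0, -0.002]]
wrist_force: [2.5, 4.1, 1.0]
gripper_width: 0.307
```

```bash
python3 q.py
```

```text
23.0 [ 0.4637 -0.1259  0.072 ] tool F [ 4.8 -1.   0.2] 0.30673606646658585 rad 0.10188946965026566 lever 39.08721233266537 toolz 40.366187437010936
```

Request:
{"api": "send_rows", "payload": {"targets": [{"tx": -0.5,"ty": 0,"tz": 0,"rx": 0,"ry": -0.3,"rz": 0},{"tx": -0.5,"ty": 0,"tz": 0,"rx": 0,"ry": -0.3,"rz": 0},{"tx": -0.5,"ty": 0,"tz": 0,"rx": 0,"ry": -0.3,"rz": 0},{"tx": -0.5,"ty": 0,"tz": 0,"rx": 0,"ry": -0.3,"rz": 0},{"tx": -0.5,"ty": 0,"tz": 0,"rx": 0,"ry": -0.3,"rz": 0}]}}

```text
clock: 23.5
eef_pos: [0.4623, -0.128, 0.072]
orientation: [[0.544, 0.002, -0.839], [0.839, 0.0, 0.544], [0.001, -1.0, -0.002]]
wrist_force: [2.9, 5.1, 0.3]
gripper_width: 0.304
```

```bash
python3 q.py
```

```text
23.5 [ 0.4623 -0.128   0.072 ] tool F [ 5.8 -0.3  0.3] 0.30431549518558004 rad 0.1018742140064087 lever 40.485470324192434 toolz 41.86648507742028
```

The tangential force is rising (4.8, then 5.8 N), so the jaws have met the fitting. Pressing on to about 9 N.

Request:
{"api": "send_rows", "payload": {"targets": [{"tx": -0.6,"ty": 0,"tz": 0,"rx": 0,"ry": -0.3,"rz": 0},{"tx": -0.6,"ty": 0,"tz": 0,"rx": 0,"ry": -0.3,"rz": 0},{"tx": -0.6,"ty": 0,"tz": 0,"rx": 0,"ry": -0.3,"rz": 0},{"tx": -0.6,"ty": 0,"tz": 0,"rx": 0,"ry": -0.3,"rz": 0},{"tx": -0.6,"ty": 0,"tz": 0,"rx": 0,"ry": -0.3,"rz": 0}]}}

```text
clock: 24.0
eef_pos: [0.4607, -0.1303, 0.072]
orientation: [[0.521, 0.002, -0.853], [0.853, 0.001, 0.521], [0.002, -1.0, -0.001]]
wrist_force: [2.9, 6.9, -0.2]
gripper_width: 0.303
```

```bash
python3 q.py
```

```text
24.0 [ 0.4607 -0.1303  0.072 ] tool F [7.4 0.2 1.1] 0.3027045011779143 rad 0.10188629375541262 lever 42.071848690145586 toolz 43.371117392099805
```

Request:
{"api": "send_rows", "payload": {"targets": [{"tx": -0.5,"ty": 0,"tz": 0,"rx": 0,"ry": -0.3,"rz": 0},{"tx": -0.5,"ty": 0,"tz": 0,"rx": 0,"ry": -0.3,"rz": 0},{"tx": -0.5,"ty": 0,"tz": 0,"rx": 0,"ry": -0.3,"rz": 0},{"tx": -0.5,"ty": 0,"tz": 0,"rx": 0,"ry": -0.3,"rz": 0},{"tx": -0.5,"ty": 0,"tz": 0,"rx": 0,"ry": -0.3,"rz": 0}]}}

```text
clock: 24.5
eef_pos: [0.4595, -0.1324, 0.072]
orientation: [[0.499, 0.002, -0.867], [0.867, 0.001, 0.499], [0.002, -1.0, -0.002]]
wrist_force: [3.5, 8.2, 1.0]
gripper_width: 0.308
```

```bash
python3 q.py; python3 - <<'E'
from h import *
a=optics.snapshot('scene');b=optics.snapshot('side')
for n,im,roi in(('scene',a,(210,190,40,60)),('side',b,(305,215,40,40))): print(n,red(im,roi))
E
```

```text
24.5 [ 0.4595 -0.1324  0.072 ] tool F [ 8.9 -1.   1.1] 0.3083185708150022 rad 0.10185409352012885 lever 43.46020913986 toolz 44.866662690187226
scene [([227.7, 208.8], 74), ([227.9, 232.2], 12)]
side [([323.8, 231.9], 15)]
```

8.9 N at the knob. Release, rise clear and check.

Request:
{"api": "send_rows", "payload": {"targets": [{"tx": 0,"ty": 0,"tz": 0,"rx": 0,"ry": 0,"rz": 0},{"tx": 0,"ty": 0,"tz": 0,"rx": 0,"ry": 0,"rz": 0},{"tx": 0,"ty": 0,"tz": 0,"rx": 0,"ry": 0,"rz": 0},{"tx": 0,"ty": 0,"tz": 0,"rx": 0,"ry": 0,"rz": 0},{"tx": 0,"ty": 0,"tz": 0,"rx": 0,"ry": 0,"rz": 0}], "gripper": 0.6}}

```text
clock: 25.1
eef_pos: [0.4595, -0.1329, 0.0721]
orientation: [[0.499, 0.002, -0.866], [0.866, -0.0, 0.499], [0.001, -1.0, -0.002]]
wrist_force: [0.5, -0.6, 0.9]
gripper_width: 0.594
```

Request:
{"api": "send_rows", "payload": {"targets": [{"tx": 0,"ty": -5,"tz": 0,"rx": 0,"ry": 0,"rz": 0},{"tx": 0,"ty": -15,"tz": 0,"rx": 0,"ry": 0,"rz": 0},{"tx": 0,"ty": -25,"tz": 0,"rx": 0,"ry": 0,"rz": 0},{"tx": 0,"ty": -25,"tz": 0,"rx": 0,"ry": 0,"rz": 0},{"tx": 0,"ty": -25,"tz": 0,"rx": 0,"ry": 0,"rz": 0}]}}

```text
clock: 25.6
eef_pos: [0.4593, -0.1327, 0.1695]
orientation: [[0.499, 0.003, -0.866], [0.866, -0.001, 0.499], [0.001, -1.0, -0.003]]
wrist_force: [-0.2, -0.6, 0.2]
gripper_width: 0.6
```

Request:
{"api": "send_rows", "payload": {"targets": [{"tx": 0,"ty": -25,"tz": 0,"rx": 0,"ry": 0,"rz": 0},{"tx": 0,"ty": -20,"tz": 0,"rx": 0,"ry": 0,"rz": 0},{"tx": 0,"ty": -10,"tz": 0,"rx": 0,"ry": 0,"rz": 0},{"tx": 0,"ty": 0,"tz": 0,"rx": 0,"ry": 0,"rz": 0},{"tx": 0,"ty": 0,"tz": 0,"rx": 0,"ry": 0,"rz": 0}]}}

```text
clock: 26.1
eef_pos: [0.459, -0.1327, 0.2216]
orientation: [[0.499, 0.002, -0.866], [0.866, -0.0, 0.499], [0.001, -1.0, -0.002]]
wrist_force: [-0.5, -0.1, -0.6]
gripper_width: 0.601
```

```bash
python3 - <<'E'
from h import *
w=optics.snapshot('wrist');a=optics.snapshot('scene');b=optics.snapshot('side');s=bot.observe();W=cam('wrist');A=cam('scene');B=cam('side')
print(s['clock'],s['eef_pos'],s['wrist_force'],s['gripper_width'])
k=red(w,(200,150,160,160),200);piv=np.array([.547,-.1845])
for q in k: X=plane(W,q[0],.09);r=X[:2]-piv;print(q,X,np.hypot(*r),np.degrees(np.arctan2(r[1],r[0]))-105.8)
print(red(a,(200,180,60,80)),red(b,(250,205,100,60)))
big=np.zeros((600,800,3),np.uint8)
big[:300,:400]=cv2.resize(w[:,:,::-1],(400,300))
big[300:,:400]=cv2.resize(a[120:300,190:430,::-1],(400,300),interpolation=cv2.INTER_CUBIC)
big[:,400:]=cv2.resize(b[195:300,275:345,::-1],(400,600),interpolation=cv2.INTER_CUBIC)
cv2.imwrite('pics/f.png',big)
E
```

```text
26.25 [ 0.45888957 -0.13264705  0.22107923] [0.27078635 0.22320292 0.28598972] 0.6003329879712127
([291.0, 202.0], 944) [ 0.46424392 -0.12372289  0.09      ] 0.10267631810178203 37.90597138449236
[([231.0, 208.4], 86), ([227.9, 232.2], 12)] [([323.6, 231.9], 17), ([261.9, 236.6], 82)]
```

View pics/f.png

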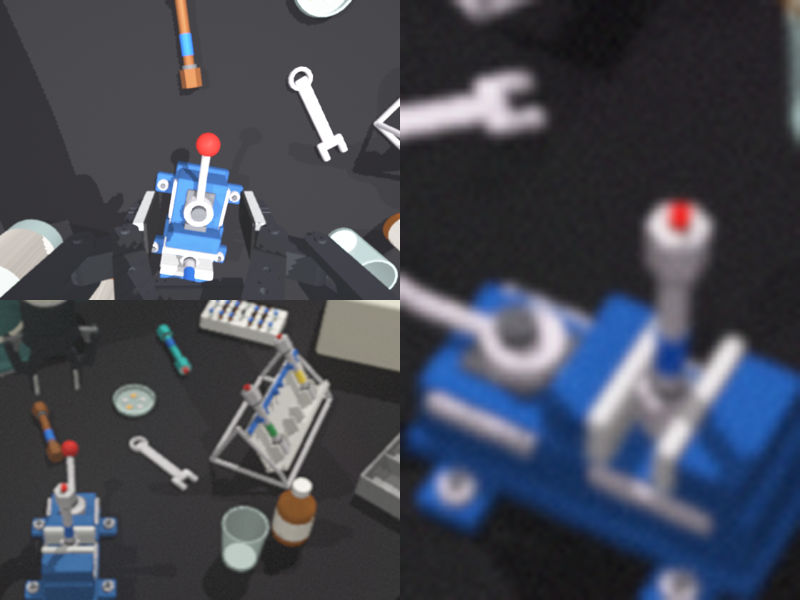

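Final view: column upright between the jaws, red plug up at side (323.6,231.9). Knob at side (261.9,236.6), the other columns and the bench items look unmoved. The lever seems to have come back a little after release; checking the angle in the fixed cameras.

```bash
python3 - <<'E'
from h import *
A=cam('scene');B=cam('side');piv=np.array([.547,-.1845])
an=lambda X:(np.hypot(*(X[:2]-piv)),np.degrees(np.arctan2(X[1]-piv[1],X[0]-piv[0])))
print('before',an(tri(A,(254.4,212.7),B,(278.6,223.9))[0]),'peak(scene,z.09)',an(plane(A,(227.7,208.8),.09)),'now scene',an(plane(A,(231,208.4),.09)),'now tri',an(tri(A,(231,208.4),B,(261.9,236.6))[0]),'before scene',an(plane(A,(254.4,212.7),.09)))
print('plug',tri(A,(227.9,232.2),B,(323.6,231.9)))
E
```

```text
before (np.float64(0.10120655580675808), np.float64(106.175129751905)) peak(scene,z.09) (np.float64(0.10624634871331094), np.float64(149.58471939884137)) now scene (np.float64(0.10644186239723241), np.float64(144.65585833538248)) now tri (np.float64(0.10132496748859254), np.float64(144.53206001448163)) before scene (np.float64(0.10458786294224307), np.float64(107.48051068589596))
plug (array([ 0.60752517, -0.23455566,  0.20386157]), np.float64(0.0007138509384747298))
```

The lever rests at about 38° (0.67 rad), past the 0.6 rad where the jaws meet the fitting. It sprang back about 5° from the 8.9 N press, to where its own friction holds the spring of the jaws. That agrees with the advice to press at 6–10 N, so more pressing would not leave more grip. Handing in.

```bash
python3 -c "
from bench import bot
print(bot.hand_in())"
```

```text
the job is handed in; nothing more can be done
None
```

I took the blue-banded column out of the rack and stood it in the vise, red plug up, with two flats of its hex square to the jaws. I then closed the cam lever with 8.9 N at the knob, and handed in at about 26 s with the gripper open, clear of everything.

**Column seating:** I lowered it in half-millimetre steps until the bed pushed back, with about 14 N at most, and checked it again after clamping. The plug top came out at about 0.204 m above the table, against 0.203 expected for resting on the bed. By the fixed cameras it stands upright and within a few millimetres of midway along the jaws.

**Lever:** it rests at about 0.67 rad by the cameras, past the 0.6 rad where the jaws meet the fitting. It sprang back about 5° from the peak of the press when I let go. I took that as the jaws easing back until the lever's own friction held them. I did not test the grip by tugging on the column.

**Where readings disagreed:** the tool's own position gave a lever angle of 43° under load, against 38° by the cameras after release. The pivot's position and the jaws differed by about 2 mm on the vise's centre; I used the jaws, and the hex went in without touching.

**Other items:** the green and yellow columns and the other bench items in the last pictures look unmoved, judged by eye only. One early set of moves was refused because rows were missing keys, and the arm did not move then.

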